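Fold the slide boxes shut and file them in the slanted case

TASK

Fold the lids of the blue and the orange slide box fully shut and put the boxes away in the slanted storage case, one in each bay, lid upward and lying flat on the bay's sloping floor; either box may go in either bay. There is glass inside, so set the boxes down without dropping them, and leave the other things on the bench where they are.

Things in the scene. Friction and masses are not known exactly. Their poses are not given: they have to be found in the camera images.
- boxA_center (a point): centre of the loose blue hinged slide box, half-way up it when shut: 96 (x) x 48 (y) x 26 mm high, 0.2-0.37 kg. Base 16 mm high, solid white insert with slides; hollow lid 10 mm deep, white panel on top. Hinge along x on the base's upper edge at its +y side, which at the start faces left (+y) within 35 degrees. z is up, underside 13 mm below. Starts flat on the bench, lid open.
- lidA (a joint): blue lid's hinge, rad: 0 = folded shut, flush on the base; grows as the lid swings up and over to the box's +y side; stop at 2.6. Starts at 1.95 to 2.35, leaning outward beyond the hinge. Friction hinge (0.006 N m): stays where left, a push of 0.5 N at its free edge folds it over; no latch or spring; lid 15 g.
- boxB_center (a point): centre of the loose orange hinged slide box, half-way up it when shut: 96 (x) x 48 (y) x 26 mm high, 0.2-0.37 kg. Base 16 mm high, solid white insert with slides; hollow lid 10 mm deep, white panel on top. Hinge along x on the base's upper edge at its +y side, which at the start faces right (-y) within 35 degrees. z is up, underside 13 mm below. Starts flat on the bench, lid open.
- lidB (a joint): orange lid's hinge, rad: 0 = folded shut, flush on the base; grows as the lid swings up and over to the box's +y side; stop at 2.6. Starts at 1.95 to 2.35, leaning outward beyond the hinge. Friction hinge (0.006 N m): stays where left, a push of 0.5 N at its free edge folds it over; no latch or spring; lid 15 g.
- lidA_edge (a point): middle of the free edge of the blue lid, half-way through its 10 mm depth.
- lidB_edge (a point): middle of the free edge of the orange lid, half-way through its 10 mm depth.
- boxA_hinge (a point): middle of the blue box's hinge line: y +24 mm, z +3 mm from its centre.
- boxB_hinge (a point): middle of the orange box's hinge line: y +24 mm, z +3 mm from its centre.
- caddy: foot of the storage case, fixed to the bench, underside centre; x, y as the bays' but level; yaw up to 0.2. Grey foot 125 x 216 mm, white deck sloping 30 deg, two bays 110 mm apart in y; top about 100 mm high. A box goes in flat, length along the bay's x, either way round; it may slide to the low end.
- bay_left (a point): centre of the green floor of the case's left bay (seen from the robot), on its surface. z is square to the floor and leans 30 deg from vertical towards the robot; x up the slope, away from the robot; y left. Inside 104 (x) x 56 mm (y), walls 28 high, 6 thick: whole at both x ends; along each side only a 20 mm stub at each corner, the middle 64 mm open for fingers.
- bay_right (a point): centre of the green floor of the case's right bay (seen from the robot), on its surface. z is square to the floor and leans 30 deg from vertical towards the robot; x up the slope, away from the robot; y left. Inside 104 (x) x 56 mm (y), walls 28 high, 6 thick: whole at both x ends; along each side only a 20 mm stub at each corner, the middle 64 mm open for fingers.
- reagent: small amber reagent bottle, 40 mm across, 85 mm high, standing; origin under its centre. Leave alone.
- timer: white bench timer, 50 x 70 x 22 mm high, lying; origin under its centre. Leave alone.
- beaker: glass beaker, 60 mm across, 70 mm high, standing; origin under its centre. Leave alone.
- mouse: black computer mouse, 100 x 60 x 30 mm high; origin under its centre. Leave alone.
Things that resemble listed ones, but are neither listed nor needed, are in the scene too. Of the things that look like the part that bears boxB_center, the smaller one is meant.

How it is judged:
At the end, for the whole second after the job is handed in: Both lids are within 0.1 rad of shut; one box lies in each bay, lid up, its centre within 9 mm along and 8 mm across of the bay's centre and 9 to 18 mm above the bay's floor (13 when flat), its length within 0.15 rad of the bay's; both are at rest (value of joint each of lidA, lidB below 0.1 rad and ((x of boxA_center in the frame of bay_left between -0.009 and 0.009 m and y of boxA_center in the frame of bay_left between -0.008 and 0.008 m and z of boxA_center in the frame of bay_left between 0.009 and 0.018 m and angle between the x axis of boxA_center and the x axis of bay_left, either way round below 0.15 rad and angle between each of boxA_center, boxB_center's own z axis and vertical below 0.75 rad and x of boxB_center in the frame of bay_right between -0.009 and 0.009 m and y of boxB_center in the frame of bay_right between -0.008 and 0.008 m and z of boxB_center in the frame of bay_right between 0.009 and 0.018 m and angle between the x axis of boxB_center and the x axis of bay_right, either way round below 0.15 rad) or (x of boxA_center in the frame of bay_right between -0.009 and 0.009 m and y of boxA_center in the frame of bay_right between -0.008 and 0.008 m and z of boxA_center in the frame of bay_right between 0.009 and 0.018 m and angle between the x axis of boxA_center and the x axis of bay_right, either way round below 0.15 rad and angle between each of boxA_center, boxB_center's own z axis and vertical below 0.75 rad and x of boxB_center in the frame of bay_left between -0.009 and 0.009 m and y of boxB_center in the frame of bay_left between -0.008 and 0.008 m and z of boxB_center in the frame of bay_left between 0.009 and 0.018 m and angle between the x axis of boxB_center and the x axis of bay_left, either way round below 0.15 rad)) and linear speed of each of boxA, boxB below 0.02 m/s); the robot touches nothing.
It fails at once if one of the bystanders (bottle, timer, beaker, mouse) was knocked over or shoved more than 40 mm (distance of any of reagent, timer, beaker, mouse from where it was at the start of the episode above 0.04 m or angle between any of reagent, timer, beaker, mouse's own z axis and vertical above 0.5 rad).
It fails at once if the blue box was dropped (moving faster than 0.7 m/s, a fall of some 25 mm, with no finger on it) (linear speed of boxA above 0.7 m/s and contact force between the fingers and boxA below 0.05 N).
It fails at once if the orange box was dropped (moving faster than 0.7 m/s, a fall of some 25 mm, with no finger on it) (linear speed of boxB above 0.7 m/s and contact force between the fingers and boxB below 0.05 N).
It also fails if it takes over 67 s, if anything falls off the work surface, if the arm or the gripper's body presses on something with over 40 N, if the wrist force passes 120 N, or if a joint passes its speed limit or range.

ROBOT

A 6-joint arm with a two-finger parallel gripper is mounted at the origin on the work surface. World frame = base frame: x ahead of the robot, y to its left, z up, the work surface at z = 0. Lengths are in m, angles in rad, forces in N, time in s.
With the tool pointing down it reaches from about 0.4 to 0.825 m from the base axis. Payload 7 kg.
Tool frame: the origin (TCP) lies at the very end of the fingers, on their centre line; the grasp point (between the pads) lies 19 mm behind it; x points along the fingers, y is the direction in which the jaws open and shut, and the axes are right-handed (so a half turn about x gives the same grasp; the last joint's range is limited). The gripper opens to 88 mm and grips with 3 to 60 N. Pads are 19 mm wide; open, the fingers measure 130 mm over their backs; the gripper's body (78 mm by 193 mm) begins 47 mm behind the grasp point.
Start: joints at [-0.97, 0.359, 0.012, 0, -1.224, -0.288], TCP at [0.208, -0.642, 0.227] pointing down, gripper open.
Joint ranges: [-3.07, 3.07], [-1.43, 2.12], [-1.02, 1.25], [-3.03, 1.67], [-3.05, -0], [-3.03, 3.03]. Speed limits (rad/s): [2.39, 2.39, 3.01, 3.14, 3.14, 3.14].

INTERFACE

Orientations are given as [roll, pitch, yaw] about the fixed x, y, z axes, in that order (R = Rz(yaw) Ry(pitch) Rx(roll)).
In Python, from station import arm, cams gives the robot as it stands. The module is installed in compiled form; this text tells all that it offers.
- The arm moves only by the tool carry_out, never from a script. Its argument "deltas" is a list of rows, each a list of 6 numbers: the shift along the tool's x, y, z in units of 0.04 m (1.0 is 0.04 m), then the turn, a rotation vector about the tool's x, y, z in units of 4 degrees (1.0 is 4 degrees). In form: [[tx, ty, tz, ax, ay, az], ...]. A call has 1 to 5 rows; each row shifts and turns the pose as measured when the row begins, along the tool's axes as they then stand; what a row does not reach is not made up. A row lasts 1/10 s, in which the tool goes at most 50 mm and 8.59 degrees, less where a joint would pass 70% of its speed; a pose out of reach is approached as far as the arm can. A call with a number of a shift or a turn outside -1 to 1 is refused whole. A call with a gripper value outside its range is refused whole. "hand" is the closure, from 0 (fully open) to 1 (shut), set as the call begins (left out, the last holds). The fingers move at their own pace and stop on an object; "newtons" is the grip in N (left out, the last holds). Time passes only in rows, so rows that do not move let the fingers close. It gives the time, the measured TCP pose, the force and the opening at its end, in the units of the state.
- arm.get_state(): the state, without advancing time (a new reading comes with each control period).
- cams.grab_frame(name): name is "scene" or "top" or "wrist"; returns a dict with "pixels" (384x512x3 uint8, red, green, blue), "fx", "fy", "cx", "cy" (pixels), "k1" (the pictures are not rectified: a ray, as slopes to the right and down, at radius r is drawn at 1 + k1 r^2 times it, then the intrinsics apply), "T" (4x4, takes a point from camera to world coordinates); the wrist camera has in their place "hand_eye" (4x4, takes a point from camera to tool coordinates, whose origin is the TCP and whose axes are the tool frame's). Camera axes: x right, y up, looking along -z (the intrinsics and any distortion apply to the point x, -y, -z); pixel columns grow to the right and rows downward; lengths in m; the calibration is good to about 2 mm. A picture is of the moment at which its call begins: read the wrist's pose just before it. There is no depth.
- arm.job_done(): hands the job in, once; it reports no verdict.
The state is a dict: "t": time; "q": joint angles; "qd": joint speeds; "joint_efforts": joint torques, N m; "eef_pos": TCP position; "ee_rot": TCP orientation; "force": force on the tool from outside, world axes, zero at the start; "moment": the same for the moment, N m; "width": finger opening in m.
Only numpy, scipy, OpenCV 4.12 (cv2) and the standard library are available. Lean on these libraries where they do the work, as an engineer would, in place of code of your own. Each camera call takes 0.05 s, during which the arm holds its last target.

## Working session

There is one attempt and no reset: what is moved stays moved. The work goes in short steps, Python scripts to look and compute and a tool call to move; the robot and the scene stay as the last step left them, time stands still between calls to the robot, and variables do not carry over. Pictures are saved under pics/ and viewed, and the job is handed in when it is done.

Besides the shell and the picture viewer there is one more tool, called as name(argument=value, ...), one argument or row to a line, values as JSON. carry_out: Moves the arm, as the interface text tells. Shifts and turns lie within -1 to 1; 1 stands for 0.04 m of shift or 4 degrees of turn. Its arguments: {"type":"object","properties":{"deltas":{"type":"array","items":{"type":"array","items":{"type":"number","minimum":-1,"maximum":1}}},"hand":{"type":"number"},"newtons":{"type":"number"}},"required":["deltas"]}

```bash
mkdir -p pics
cat > h.py <<'E'
import numpy as np, cv2
from scipy.spatial.transform import Rotation as R
from station import arm, cams
def grab(name,fn=None):
    st=arm.get_state() if name=="wrist" else None
    f=cams.grab_frame(name)
    if name=="wrist":
        Tt=np.eye(4);Tt[:3,:3]=R.from_euler('xyz',st['ee_rot']).as_matrix();Tt[:3,3]=st['eef_pos']
        f['T']=Tt@np.array(f['hand_eye'])
    if fn: cv2.imwrite('pics/'+fn+'.png',f['pixels'][:,:,::-1])
    np.save('pics/'+(fn or name)+'.npy',f,allow_pickle=True)
    return f
def load(fn): return np.load('pics/'+fn+'.npy',allow_pickle=True).item()
def ray(f,u,v):
    d=np.array([(u-f['cx'])/f['fx'],(v-f['cy'])/f['fy']])
    s=d.copy()
    for _ in range(20): s=d/(1+f['k1']*(s@s))
    T=np.array(f['T']); return T[:3,3],T[:3,:3]@np.array([s[0],-s[1],-1])
def at_z(f,u,v,z):
    o,d=ray(f,u,v); return o+d*(z-o[2])/d[2]
def proj(f,P):
    P=np.atleast_2d(P);T=np.array(f['T']);c=(P-T[:3,3])@T[:3,:3]
    s=np.c_[c[:,0],-c[:,1]]/(-c[:,2:3]); r2=(s**2).sum(1,keepdims=True); s=s*(1+f['k1']*r2)
    return np.c_[s[:,0]*f['fx']+f['cx'],s[:,1]*f['fy']+f['cy']]
def crop(fn,u0,v0,u1,v1,k,out):
    im=cv2.imread('pics/'+fn+'.png')[v0:v1,u0:u1]
    cv2.imwrite('pics/'+out+'.png',cv2.resize(im,None,fx=k,fy=k,interpolation=cv2.INTER_CUBIC))
E
python3 - <<'E'
from h import *
np.set_printoptions(precision=4,suppress=True)
s=arm.get_state();print(s)
for n in ['scene','top','wrist']:
    f=grab(n,n+'0');print(n,f['fx'],f['cx'],f['cy'],f['k1'],np.array(f['T']))
    if 'hand_eye' in f: print(f['hand_eye'])
E
```

```text
{'t': 0.0, 'q': array([-0.9699,  0.3593,  0.0111, -0.0004, -1.2241, -0.2881]), 'qd': array([ 0.0018, -0.003 ,  0.0011,  0.0029, -0.0012,  0.0021]), 'joint_efforts': array([ -0.0013, -58.2726,  29.3056,   6.9968,   0.0071,  -0.0001]), 'eef_pos': array([ 0.2075, -0.6418,  0.2257]), 'ee_rot': array([1.6485, 1.5691, 1.9611]), 'force': array([-0.7618,  0.6498, -0.9034]), 'moment': array([ 0.0482,  0.0015, -0.0521]), 'width': 0.08744756887975276}
scene 467.0527607613467 255.15688175017843 193.39322002038668 -0.14001220694784433 [[-0.8357 -0.3431  0.4288  1.1237]
 [ 0.5491 -0.5069  0.6644  0.7707]
 [-0.0106  0.7907  0.6121  0.8523]
 [ 0.      0.      0.      1.    ]]
top 379.9538086538269 255.45875913375488 184.9965346814026 -0.08651963240923558 [[ 0.0066  0.9992 -0.0399  0.5412]
 [-0.9998  0.0073  0.0188 -0.0301]
 [ 0.0191  0.0398  0.999   1.2098]
 [ 0.      0.      0.      1.    ]]
wrist 307.5258851146751 258.6421396630525 190.2926558586108 -0.02405360478799955 [[-0.3072 -0.9204 -0.2417  0.142 ]
 [ 0.9516 -0.2967 -0.08   -0.6635]
 [ 0.0019 -0.2546  0.9671  0.3846]
 [ 0.      0.      0.      1.    ]]
[[-0.0005  0.2547 -0.967  -0.1588]
 [ 1.      0.0005 -0.0004 -0.0002]
 [ 0.0004 -0.967  -0.2547 -0.069 ]
 [ 0.      0.      0.      1.    ]]
```

Run:
```python
from h import *
for n in ['scene0','top0']:
    im=cv2.imread(f'pics/{n}.png');cv2.imwrite(f'pics/{n}_b.png',cv2.resize(im,(768,576),interpolation=cv2.INTER_CUBIC))
```

```text
(no output)
```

View pics/scene0_b.png

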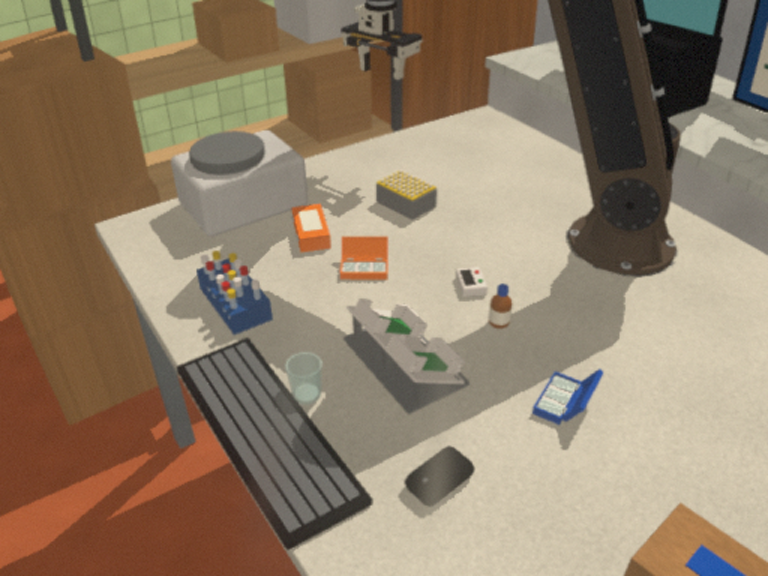

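View pics/top0_b.png

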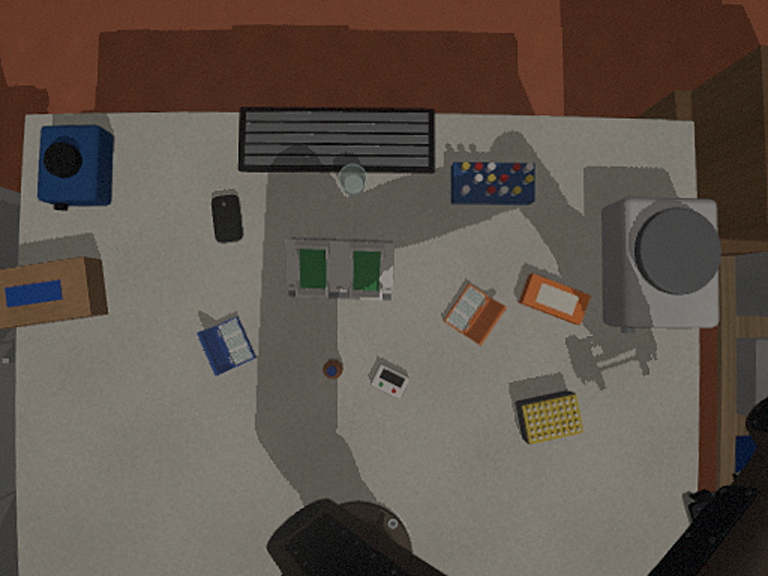

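Run:
```python
from h import *
crop('top0',285,170,405,245,6,'c_or');crop('top0',120,200,180,260,9,'c_bl');crop('top0',180,145,275,215,8,'c_cad')
crop('scene0',185,120,285,200,7,'s_or');crop('scene0',340,235,415,295,8,'s_bl');crop('scene0',220,190,320,280,7,'s_cad')
```

```text
(no output)
```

View pics/c_or.png

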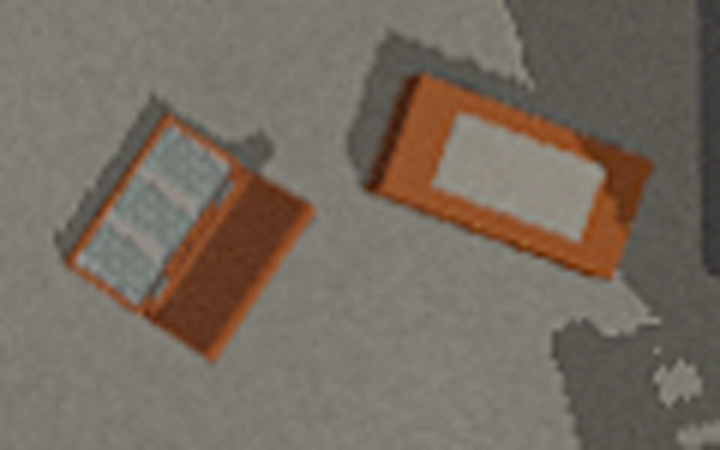

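View pics/c_bl.png

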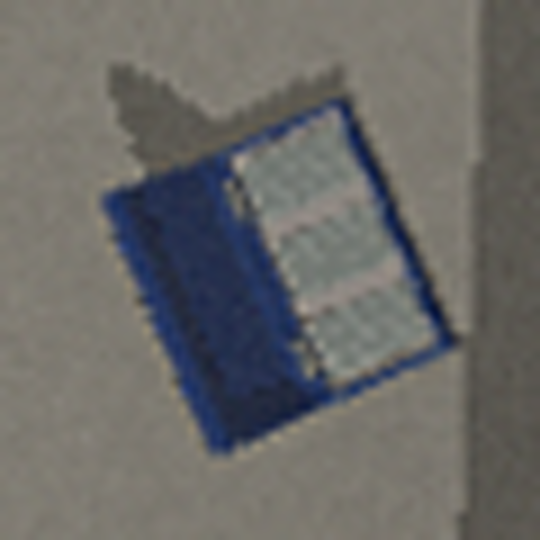

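View pics/c_cad.png

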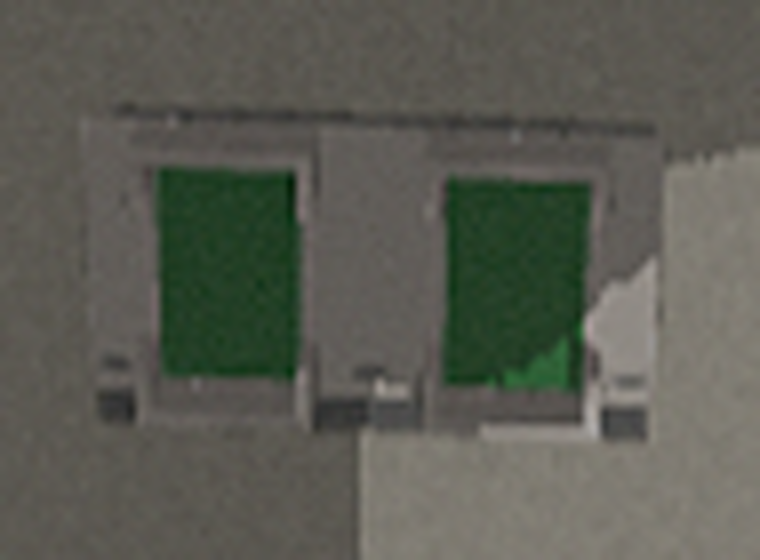

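View pics/s_or.png

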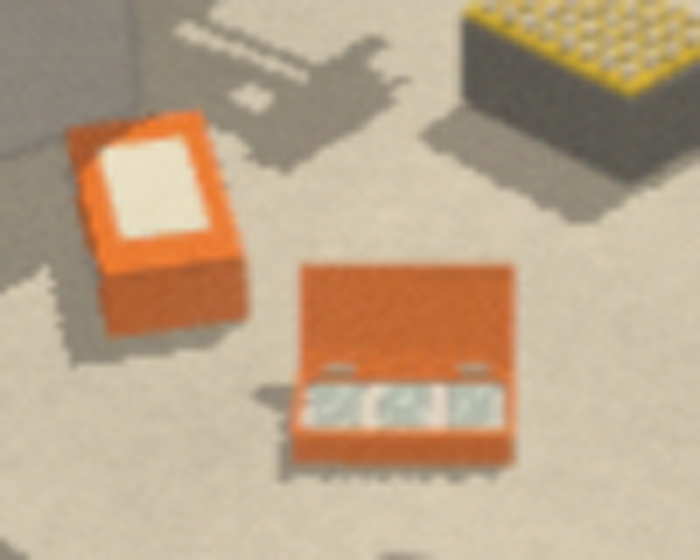

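View pics/s_bl.png

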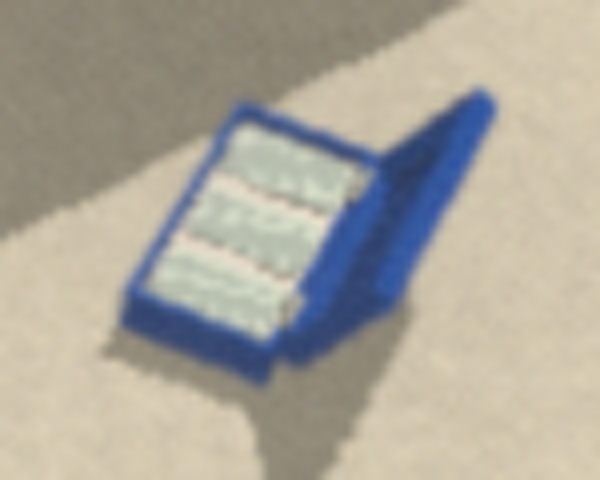

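View pics/s_cad.png

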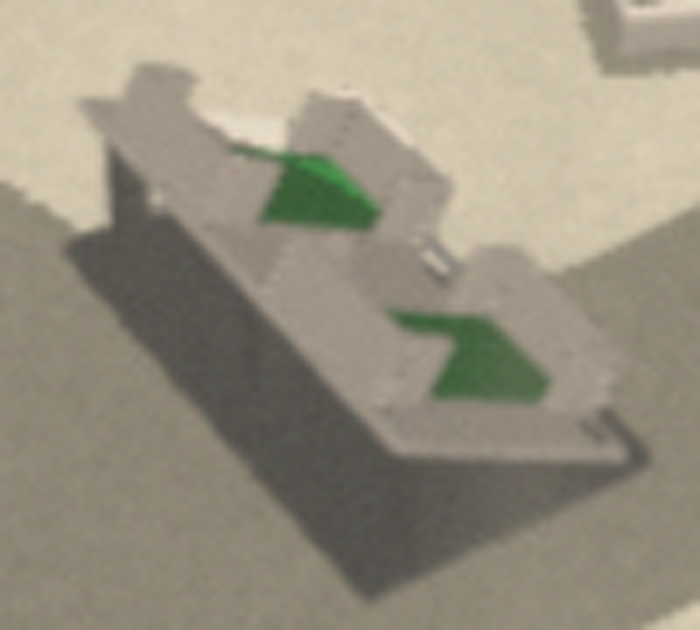

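```bash
cat > fit.py <<'E'
from h import *
from scipy.optimize import least_squares
def boxpts(p,items):
    x,y,yaw,th=p; out=[]
    c,s=np.cos(th),np.sin(th)
    for k in items:
        a=np.array(k[1:4],float)/1000
        if k[0]=='l':
            v=(a[1],a[2]); a=np.array([a[0],.024+c*v[0]+s*v[1],.003-s*v[0]+c*v[1]])
        out.append(a)
    a=np.array(out);cy,sy=np.cos(yaw),np.sin(yaw)
    return np.c_[x+cy*a[:,0]-sy*a[:,1],y+sy*a[:,0]+cy*a[:,1],.013+a[:,2]]
def fitbox(obs,p0):
    def res(p): return np.concatenate([(proj(f,boxpts(p,[i for i,_ in o]))-np.array([q for _,q in o])).ravel() for f,o in obs])
    r=least_squares(res,p0,loss='soft_l1'); return r.x,res(r.x).reshape(-1,2)
def caddy(p,pts):
    x,y,z,yaw=p; Rm=R.from_euler('z',yaw).as_matrix()@R.from_euler('y',-np.pi/6).as_matrix()
    return np.array([x,y,z])+(np.array(pts,float)/1000)@Rm.T
E
python3 - <<'E'
from fit import *
np.set_printoptions(precision=4,suppress=True)
ft,fs=load('top0'),load('scene0')
T=lambda u,v,k,a,b:(a+u/k-.5+.5/k,b+v/k-.5+.5/k)
b=lambda u,v:T(u,v,9,120,200); bs=lambda u,v:T(u,v,8,340,235)
p,r=fitbox([(ft,[(('b',48,-24,3),b(345,97)),(('b',-48,-24,3),b(458,343)),(('l',48,-48,10),b(105,198)),(('l',-48,-48,10),b(222,450))]),
 (fs,[(('b',48,-24,3),bs(127,292)),(('b',48,-24,-13),bs(125,328)),(('b',48,24,-13),bs(267,383)),(('b',-48,-24,3),bs(245,102)),(('l',-48,-48,5),bs(487,92))])],[.45,.25,.43,2.1]);print('blue',p,'\n',r)
o=lambda u,v:T(u,v,6,285,170); os_=lambda u,v:T(u,v,7,185,120)
p,r=fitbox([(ft,[(('b',48,-24,3),o(70,262)),(('b',-48,-24,3),o(168,115)),(('l',48,-48,10),o(212,360)),(('l',-48,-48,10),o(315,210))]),
 (fs,[(('b',-48,-24,-13),os_(293,465)),(('b',48,-24,-13),os_(512,463)),(('b',-48,-24,3),os_(295,435)),(('b',48,-24,3),os_(512,432)),(('l',-48,-48,10),os_(300,265)),(('l',48,-48,10),os_(515,265))])],[.5,-.2,2.5,2.1]);print('orange',p,'\n',r)
c=lambda u,v:np.array(T(u,v,8,180,145))
P=[(-52,83,0),(-52,27,0),(52,83,28),(52,27,28),(-52,-27,0),(-52,-83,0),(52,-27,28),(52,-83,28)]
Q=np.array([c(162,378),c(300,378),c(158,168),c(297,172),c(443,386),c(583,388),c(445,180),c(592,182)])
P2=[]
cs=lambda u,v:T(u,v,7,220,190)
f=lambda p:np.concatenate([(proj(ft,caddy(p,P))-Q).ravel()])
s=least_squares(f,[.6,0,.06,0],loss='soft_l1');print('caddy',s.x,'\n',f(s.x).reshape(-1,2))
for n,u,v,z in [('bottle',222,246,.08),('timer',260,253,.02),('beaker',234,119,.07),('mouse',151,145,.03)]: print(n,at_z(ft,u,v,z))
# reproj
for F,n in [(ft,'top0'),(fs,'scene0')]:
    im=cv2.resize(cv2.imread(f'pics/{n}.png'),None,fx=2,fy=2)
    pts=[(sx*52,yy+sy*28,z) for yy in(55,-55) for sx in(-1,1) for sy in(-1,1) for z in(0,28)]
    for q in proj(F,caddy(s.x,pts)): cv2.circle(im,tuple(int(a) for a in q*2),2,(0,0,255),-1)
    cv2.imwrite(f'pics/rp_{n}.png',im[260:620,200:620] if n=='top0' else im[320:620,380:700])
E
```

```text
blue [0.4521 0.2569 0.4348 2.0307] 
 [[-0.6364  0.3801]
 [-0.7031  0.9656]
 [-0.2318  0.1202]
 [-0.4097  0.955 ]
 [-0.2365 -0.0243]
 [-0.8217 -0.0497]
 [-0.1848  0.5559]
 [-0.6666 -0.1558]
 [-0.4632 -0.1987]]
orange [ 0.5254 -0.2274  2.5436  2.2201] 
 [[-0.3352  0.4881]
 [ 0.4367 -0.0943]
 [ 0.0382  0.2349]
 [ 0.3166 -0.5607]
 [ 0.0467 -0.037 ]
 [ 0.2436  0.2909]
 [-0.492   0.0199]
 [ 0.2067  0.4831]
 [ 0.0953 -0.0415]
 [ 0.0283 -0.0511]]
caddy [ 0.6103  0.0384  0.0242 -0.0302] 
 [[ 0.5039 -0.4064]
 [ 0.8037  0.2546]
 [-1.104  -0.1149]
 [ 0.1915  0.0829]
 [-0.1356 -0.1105]
 [-0.0787  0.2946]
 [-0.2884 -0.2367]
 [ 0.018   0.2259]]
bottle [0.4048 0.0465 0.08  ]
timer [ 0.3763 -0.0681  0.02  ]
beaker [0.7863 0.0147 0.07  ]
mouse [0.7111 0.2753 0.03  ]
```

View pics/rp_scene0.png

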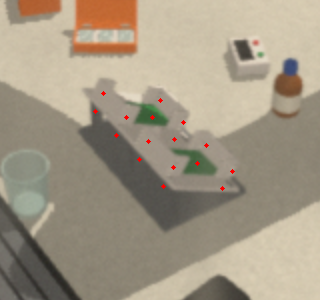

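View pics/rp_top0.png

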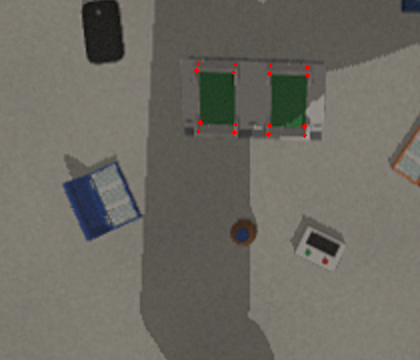

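```bash
cat > plan.py <<'E'
from h import *
np.set_printoptions(precision=3,suppress=True)
def cur():
    s=arm.get_state();return np.array(s['eef_pos']),R.from_euler('xyz',s['ee_rot']).as_matrix(),s
def Rdown(ydir,tilt=0.0):
    """tool y along world heading ydir (rad), x down, tilted"""
    y=np.array([np.cos(ydir),np.sin(ydir),0]);x=np.array([0,0,-1.]);z=np.cross(x,y)
    return np.c_[x,y,z]
def Rbay(yaw,sgn=1):
    B=R.from_euler('z',yaw).as_matrix()@R.from_euler('y',-np.pi/6).as_matrix()
    x=-B[:,2];y=sgn*B[:,1];return np.c_[x,y,np.cross(x,y)]
def plan(pt,Rt,n=None,vmax=.038,wmax=3.9,p0=None,R0=None):
    """rows that take the present pose to the target, straight line"""
    p,Rc,s=cur()
    if p0 is not None:p=np.array(p0)
    if R0 is not None:Rc=R0
    rv=R.from_matrix(Rc.T@Rt).as_rotvec();D=np.array(pt)-p
    if n is None:n=int(np.ceil(max(np.linalg.norm(D)/vmax,np.degrees(np.linalg.norm(rv))/wmax,1)))
    print('n',n,'dist',D,np.degrees(rv))
    for i in range(n):
        Ri=Rc@R.from_rotvec(rv*i/n).as_matrix()
        row=np.r_[Ri.T@(D/n)/.04,np.degrees(rv/n)/4]
        print('[%s],'%','.join('%.2f'%v for v in row), '' if (i+1)%5 else '\n',end='')
    print()
E
python3 - <<'E'
from plan import *
p,Rc,s=cur();print(p);print(Rc)
ft=load('top0')
for n,u,v,z in [('tiprack',366,279,.05),('bigorange',369,199,.04),('rack',329,122,.06)]: print(n,at_z(ft,u,v,z))
yb=np.array([-np.sin(2.5436),np.cos(2.5436)]);print(yb)
C=np.array([.5254,-.2274])
for h in (np.arctan2(*yb[::-1]),np.arctan2(*-yb[::-1])):
    Rt=Rdown(h);print(h,np.degrees(R.from_matrix(Rc.T@Rt).as_rotvec()))
    plan(np.r_[C+yb*.1,.15],Rt)
E
```

```text
[ 0.208 -0.642  0.226]
[[-0.001 -0.308  0.951]
 [ 0.001  0.951  0.308]
 [-1.     0.001 -0.   ]]
tiprack [ 0.3   -0.395  0.05 ]
bigorange [ 0.547 -0.407  0.04 ]
rack [ 0.783 -0.277  0.06 ]
[-0.563 -0.826]
-2.16878898038469 [-127.819    0.078   -0.051]
n 33 dist [ 0.262  0.332 -0.076] [-127.819    0.078   -0.051]
[0.06,0.18,0.27,-0.97,0.00,-0.00], [0.06,0.16,0.28,-0.97,0.00,-0.00], [0.06,0.14,0.29,-0.97,0.00,-0.00], [0.06,0.12,0.30,-0.97,0.00,-0.00], [0.06,0.10,0.30,-0.97,0.00,-0.00], 
[0.06,0.08,0.31,-0.97,0.00,-0.00], [0.06,0.06,0.31,-0.97,0.00,-0.00], [0.06,0.04,0.32,-0.97,0.00,-0.00], [0.06,0.02,0.32,-0.97,0.00,-0.00], [0.06,-0.01,0.32,-0.97,0.00,-0.00], 
[0.06,-0.03,0.32,-0.97,0.00,-0.00], [0.06,-0.05,0.32,-0.97,0.00,-0.00], [0.06,-0.07,0.31,-0.97,0.00,-0.00], [0.06,-0.09,0.31,-0.97,0.00,-0.00], [0.06,-0.11,0.30,-0.97,0.00,-0.00], 
[0.06,-0.13,0.29,-0.97,0.00,-0.00], [0.06,-0.15,0.28,-0.97,0.00,-0.00], [0.06,-0.17,0.27,-0.97,0.00,-0.00], [0.06,-0.19,0.26,-0.97,0.00,-0.00], [0.06,-0.20,0.25,-0.97,0.00,-0.00], 
[0.06,-0.22,0.23,-0.97,0.00,-0.00], [0.06,-0.24,0.22,-0.97,0.00,-0.00], 
[... 289 characters left out ...]

[0.06,-0.32,0.04,-0.97,0.00,-0.00], [0.06,-0.32,0.02,-0.97,0.00,-0.00], [0.06,-0.32,-0.00,-0.97,0.00,-0.00], 
0.9728036732051034 [52.181 -0.042 -0.065]
n 14 dist [ 0.262  0.332 -0.076] [52.181 -0.042 -0.065]
[0.14,0.42,0.63,0.93,-0.00,-0.00], [0.14,0.46,0.60,0.93,-0.00,-0.00], [0.14,0.50,0.57,0.93,-0.00,-0.00], [0.14,0.53,0.53,0.93,-0.00,-0.00], [0.14,0.57,0.50,0.93,-0.00,-0.00], 
[0.14,0.60,0.46,0.93,-0.00,-0.00], [0.14,0.63,0.42,0.93,-0.00,-0.00], [0.14,0.65,0.38,0.93,-0.00,-0.00], [0.14,0.68,0.33,0.93,-0.00,-0.00], [0.14,0.70,0.29,0.93,-0.00,-0.00], 
[0.14,0.71,0.24,0.93,-0.00,-0.00], [0.14,0.73,0.20,0.93,-0.00,-0.00], [0.14,0.74,0.15,0.93,-0.00,-0.00], [0.14,0.75,0.10,0.93,-0.00,-0.00],
```

carry_out(
  deltas=[
    [0.1, 0.45, 0.6, 0.95, 0, 0],
    [0.1, 0.45, 0.6, 0.95, 0, 0],
    [0.1, 0.5, 0.57, 0.95, 0, 0],
    [0.1, 0.55, 0.53, 0.95, 0, 0],
    [0.1, 0.55, 0.5, 0.95, 0, 0],
  ],
  hand=1,
  newtons=25,
)

```text
t: 0.65
eef_pos: [0.3004, -0.5217, 0.2029]
ee_rot: [2.294, 1.566, 2.257]
force: [0.5, -0.0, -0.6]
width: 0.0529
```

carry_out(
  deltas=[
    [0.1, 0.6, 0.46, 0.95, 0, 0],
    [0.1, 0.63, 0.42, 0.95, 0, 0],
    [0.1, 0.65, 0.38, 0.95, 0, 0],
    [0.1, 0.7, 0.33, 0.95, 0, 0],
    [0.1, 0.7, 0.3, 0.95, 0, 0],
  ],
)

```text
t: 1.15
eef_pos: [0.4006, -0.3993, 0.1814]
ee_rot: [2.643, 1.565, 2.26]
force: [-0.3, -0.6, -1.2]
width: 0.013
```

Run:
```python
from plan import *
yb=np.array([-np.sin(2.5436),np.cos(2.5436)])
C=np.array([.5254,-.2274])
plan(np.r_[C+yb*.1,.12],Rdown(.9728))
```

```text
n 4 dist [ 0.068  0.089 -0.061] [12.316 -0.323 -0.133]
[0.38,0.68,0.19,0.77,-0.02,-0.01], [0.38,0.69,0.15,0.77,-0.02,-0.01], [0.38,0.69,0.12,0.77,-0.02,-0.01], [0.38,0.70,0.08,0.77,-0.02,-0.01],
```

carry_out(
  deltas=[
    [0.3, 0.68, 0.19, 0.8, 0, 0],
    [0.3, 0.69, 0.15, 0.8, 0, 0],
    [0.3, 0.69, 0.12, 0.8, 0, 0],
    [0.3, 0.7, 0.08, 0.8, 0, 0],
    [0, 0, 0, 0, 0, 0],
  ],
)

```text
t: 1.65
eef_pos: [0.4739, -0.3037, 0.1312]
ee_rot: [2.862, 1.565, 2.247]
force: [-0.9, 0.1, -0.1]
width: 0.0004
```

Run:
```python
from plan import *
yb=np.array([-np.sin(2.5436),np.cos(2.5436)])
C=np.array([.5254,-.2274])
plan(np.r_[C+yb*.1,.044],Rdown(.9728))
f=grab('wrist','w1')
```

```text
n 3 dist [-0.005 -0.006 -0.087] [-0.996 -0.343 -0.102]
[0.73,-0.07,0.00,-0.08,-0.03,-0.01], [0.73,-0.07,0.00,-0.08,-0.03,-0.01], [0.73,-0.07,-0.00,-0.08,-0.03,-0.01],
```

View pics/w1.png

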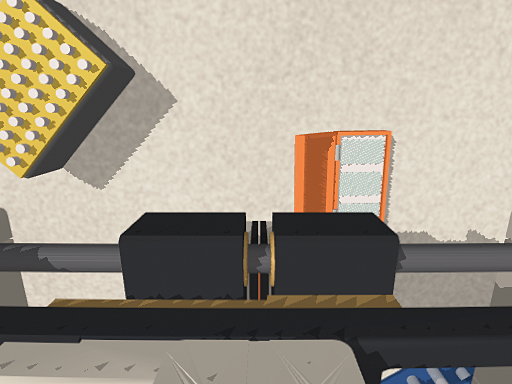

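carry_out(
  deltas=[
    [0.75, -0.05, 0, -0.08, 0, 0],
    [0.75, -0.05, 0, -0.08, 0, 0],
    [0.75, -0.05, 0, -0.08, 0, 0],
    [0, 0.3, 0, 0, 0, 0],
    [0, 0.3, 0, 0, 0, 0],
  ],
)

```text
t: 2.2
eef_pos: [0.4838, -0.2921, 0.0424]
ee_rot: [1.992, 1.569, 1.397]
force: [0.9, 0.1, 0.2]
width: 0.0006
```

carry_out(
  deltas=[
    [0, 0.3, 0, 0, 0, 0],
    [0, 0.3, 0, 0, 0, 0],
    [0, 0.3, 0, 0, 0, 0],
    [0, 0.3, 0, 0, 0, 0],
    [0, 0.3, 0, 0, 0, 0],
  ],
)

```text
t: 2.7
eef_pos: [0.523, -0.2391, 0.0484]
ee_rot: [0.485, 1.564, -0.108]
force: [-0.8, -3.0, 2.3]
width: 0.0006
```

Run:
```python
from plan import *
yb=np.array([-np.sin(2.5436),np.cos(2.5436)])
C=np.array([.5254,-.2274])
p,Rc,s=cur();d=p[:2]-C;print(d@yb,d@[yb[1],-yb[0]],p)
grab('scene','s1');crop('s1',170,100,320,210,5,'s1c')
```

```text
0.011032228445826901 -0.004631397178168183 [ 0.523 -0.239  0.048]
```

View pics/s1c.png

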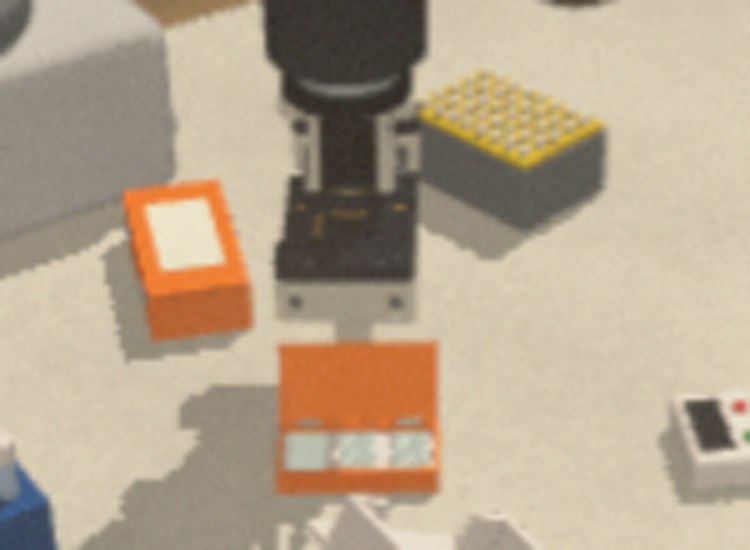

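Run:
```python
from fit import *
np.set_printoptions(precision=4,suppress=True)
fs=load('s1')
s_=lambda u,v:(170+u/5-.4,100+v/5-.4)
o=[(('b',-48,-24,-13),s_(278,493)),(('b',48,-24,-13),s_(438,492)),(('b',-48,-24,3),s_(279,471)),(('b',48,-24,3),s_(438,469)),(('l',-48,-48,10),s_(280,344)),(('l',48,-48,10),s_(440,343))]
p,r=fitbox([(fs,o)],[.54,-.21,2.54,1.9]);print(p,'\n',r)
grab('top','t1');crop('t1',260,140,380,240,6,'t1c')
```

```text
[ 0.5589 -0.1788  2.5502  1.683 ] 
 [[-0.0989 -0.1748]
 [ 0.4569 -0.0401]
 [-0.5724 -0.0628]
 [ 0.4168  0.2646]
 [-0.242  -0.0745]
 [ 0.0257  0.0143]]
```

View pics/t1c.png

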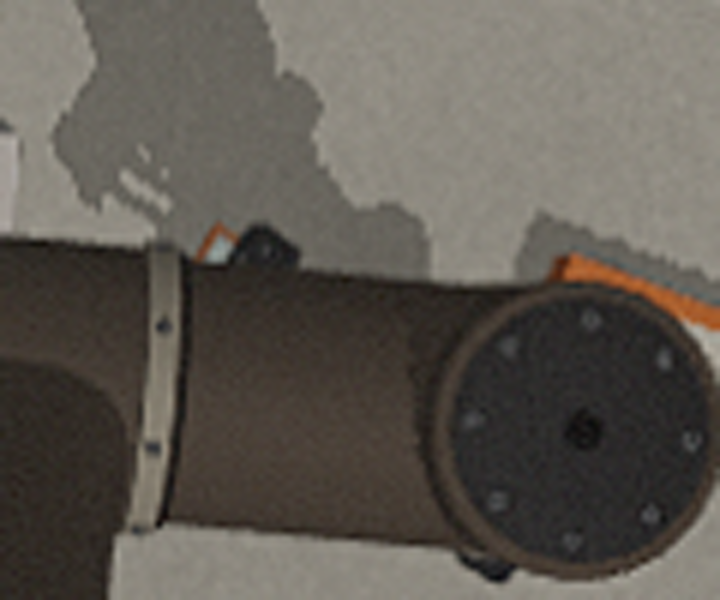

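carry_out(
  deltas=[
    [0, -0.15, 0, 0, 0, 0],
    [-0.2, 0, 0, 0, 0, 0],
    [0, 0, 0, 0, 0, 0],
  ],
)

```text
t: 3.1
eef_pos: [0.52, -0.2432, 0.056]
ee_rot: [0.648, 1.564, 0.057]
force: [0.2, -0.0, 0.7]
width: 0.0004
```

Run:
```python
from plan import *
grab('scene','s2');crop('s2',170,100,320,210,5,'s2c')
plan([.523-.003,-.2391-.004,.057],Rdown(.9728)); s=arm.get_state();print(s['force'],s['moment'])
```

```text
n 1 dist [ 0.001 -0.     0.002] [ 0.364  0.283 -0.243]
[-0.04,0.01,0.01,0.09,0.07,-0.06], 
[-0.65 -1.21 -1.11] [-0.057  0.018  0.018]
```

View pics/s2c.png

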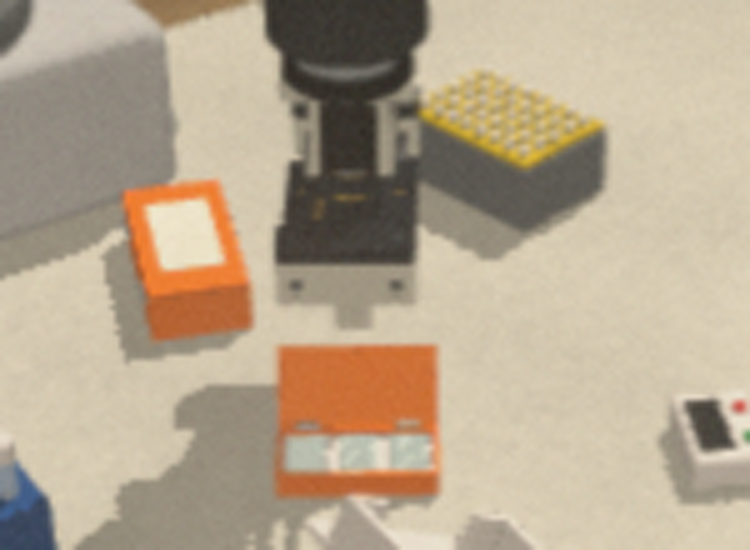

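carry_out(
  deltas=[
    [0, 0.12, 0, 0, 0, 0],
    [0, 0.12, 0, 0, 0, 0],
    [0, 0.12, 0, 0, 0, 0],
    [0, 0.12, 0, 0, 0, 0],
    [0, 0.12, 0, 0, 0, 0],
  ],
)

```text
t: 3.65
eef_pos: [0.5332, -0.2224, 0.0553]
ee_rot: [0.76, 1.565, 0.166]
force: [-0.2, 0.5, -0.1]
width: 0.0005
```

Run:
```python
from plan import *
grab('scene','s3');crop('s3',170,100,320,210,5,'s3c')
```

```text
(no output)
```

View pics/s3c.png

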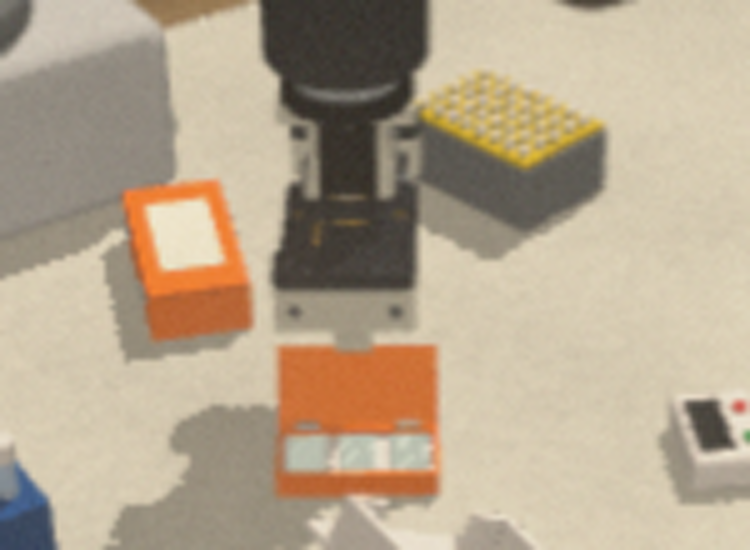

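carry_out(
  deltas=[
    [0, 0.1, 0, 0, 0, 0],
    [0, 0.1, 0, 0, 0, 0],
    [0, 0.1, 0, 0, 0, 0],
    [0, 0.1, 0, 0, 0, 0],
    [0, 0.1, 0, 0, 0, 0],
  ],
)

```text
t: 4.2
eef_pos: [0.5431, -0.2092, 0.0608]
ee_rot: [-0.739, 1.564, -1.329]
force: [-6.2, -1.9, 12.9]
width: 0.0005
```

Run:
```python
from plan import *
grab('scene','s4');crop('s4',170,100,320,210,5,'s4c')
```

```text
(no output)
```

View pics/s4c.png

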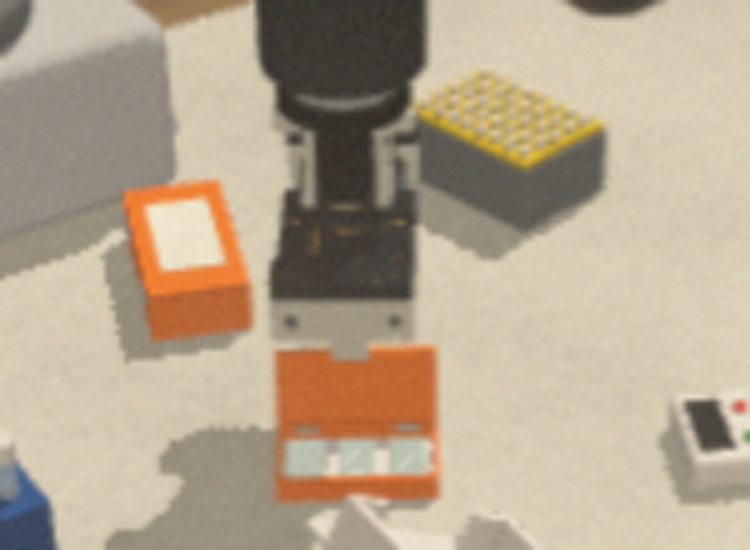

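carry_out(
  deltas=[
    [-0.5, 0, 0, 0, 0, 0],
    [0, -0.7, 0, 0, 0, 0],
    [0, -0.7, 0, 0, 0, 0],
    [0, -0.7, 0, 0, 0, 0],
    [0, 0, 0, 0, 0, 0],
  ],
)

```text
t: 4.75
eef_pos: [0.4966, -0.2792, 0.083]
ee_rot: [-0.559, 1.563, -1.145]
force: [0.3, -0.0, -0.9]
width: 0.0002
```

Run:
```python
from plan import *
grab('scene','s5');crop('s5',170,100,320,210,5,'s5c')
grab('wrist','w5')
print(cur()[0],cur()[1])
```

```text
[ 0.498 -0.278  0.083] [[ 0.004  0.553  0.833]
 [-0.007  0.833 -0.552]
 [-1.    -0.004  0.008]]
```

View pics/s5c.png

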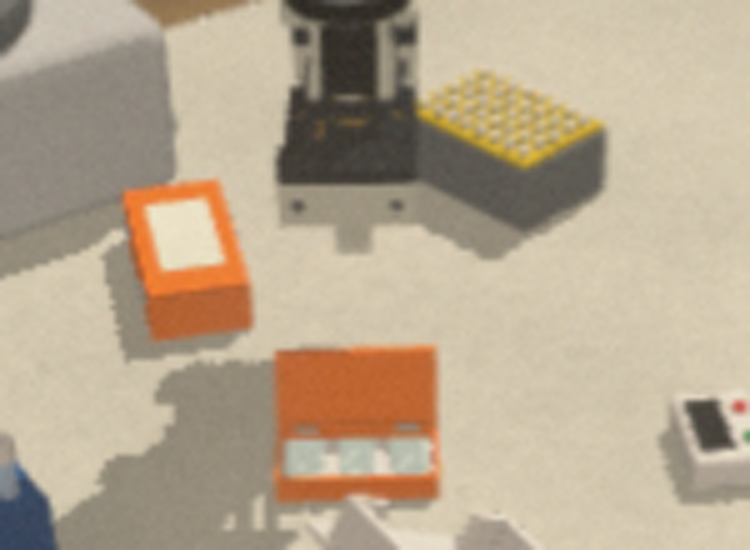

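View pics/w5.png

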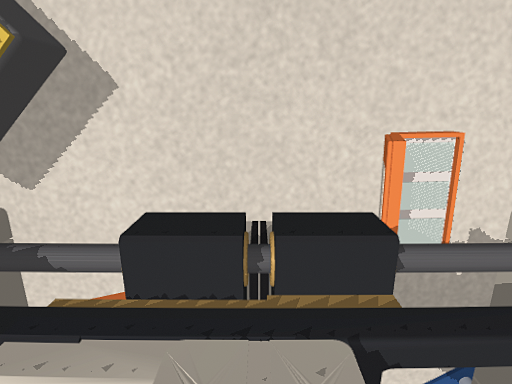

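Run:
```python
from plan import *
crop('w5',370,120,480,200,7,'w5c')
```

```text
(no output)
```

View pics/w5c.png

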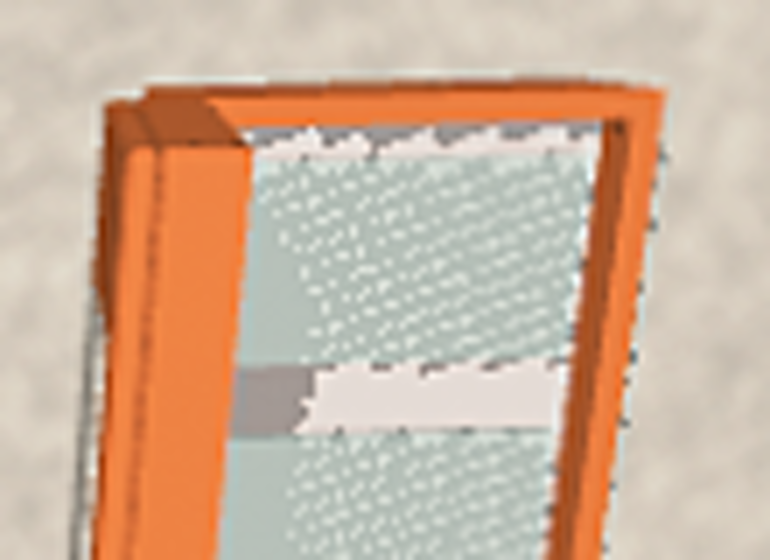

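Run:
```python
from fit import *
np.set_printoptions(precision=4,suppress=True)
fs=load('s5');fw=load('w5')
s_=lambda u,v:(170+u/5-.4,100+v/5-.4)
w_=lambda u,v:(370+u/7-.43,120+v/7-.43)
o=[(('b',-48,-24,-13),s_(276,499)),(('b',48,-24,-13),s_(439,499)),(('b',-48,-24,3),s_(278,478)),(('b',48,-24,3),s_(439,476))]
ow=[(('b',48,-24,3),w_(663,90)),(('l',48,-48,0),w_(253,148)),(('l',48,-48,10),w_(130,146))]
p,r=fitbox([(fs,o),(fw,ow)],[.54,-.21,2.54,1.7]);print(p,'\n',r)
st=arm.get_state();d=np.array(st['eef_pos'])[:2]-p[:2];y=np.array([-np.sin(p[2]),np.cos(p[2])]);print(d@y,d@[y[1],-y[0]])
```

```text
[ 0.564  -0.1717  2.5743  1.9015] 
 [[ 0.2351  0.7187]
 [ 0.3717  0.1636]
 [-0.4408  0.6212]
 [ 0.3323  0.4609]
 [-0.2859  0.3329]
 [ 0.3797 -0.0713]
 [-0.3816 -0.1215]]
0.12508131791319205 -0.0016764035418979546
```

carry_out(
  deltas=[
    [0.5, 0.3, 0, 0, 0, 0],
    [0.5, 0.3, 0, 0, 0, 0],
    [0, 0.15, 0, 0, 0, 0],
    [0, 0.1, 0, 0, 0, 0],
    [0, 0.1, 0, 0, 0, 0],
  ],
)

```text
t: 5.35
eef_pos: [0.5231, -0.2438, 0.0437]
ee_rot: [-0.299, 1.56, -0.882]
force: [-0.5, -0.6, 0.2]
width: 0.0002
```

carry_out(
  deltas=[
    [0, 0.1, 0, 0, 0, 0],
    [0, 0.1, 0, 0, 0, 0],
    [0, 0.1, 0, 0, 0, 0],
    [0, 0.1, 0, 0, 0, 0],
    [0, 0.1, 0, 0, 0, 0],
  ],
)

```text
t: 5.85
eef_pos: [0.5365, -0.226, 0.0463]
ee_rot: [-0.105, 1.557, -0.688]
force: [-0.1, -0.9, -0.5]
width: 0.0003
```

carry_out(
  deltas=[
    [0, 0.1, 0, 0, 0, 0],
    [0, 0.1, 0, 0, 0, 0],
    [0, 0.1, 0, 0, 0, 0],
  ],
)

```text
t: 6.15
eef_pos: [0.5435, -0.2153, 0.0464]
ee_rot: [-0.105, 1.557, -0.688]
force: [-0.8, 0.1, 0.8]
width: 0.0002
```

```bash
cat >> h.py <<'E'
def view(fn,box=(170,100,320,210),k=5,cam='scene'):
    grab(cam,fn);crop(fn,*box,k,fn+'c')
E
python3 - <<'E'
from plan import *
view('s6');d=cur()[0][:2]-np.array([.564,-.1717]);a=2.5743;print(d@[-np.sin(a),np.cos(a)],cur()[0])
E
```

```text
0.04725373460311373 [ 0.544 -0.215  0.046]
```

View pics/s6c.png

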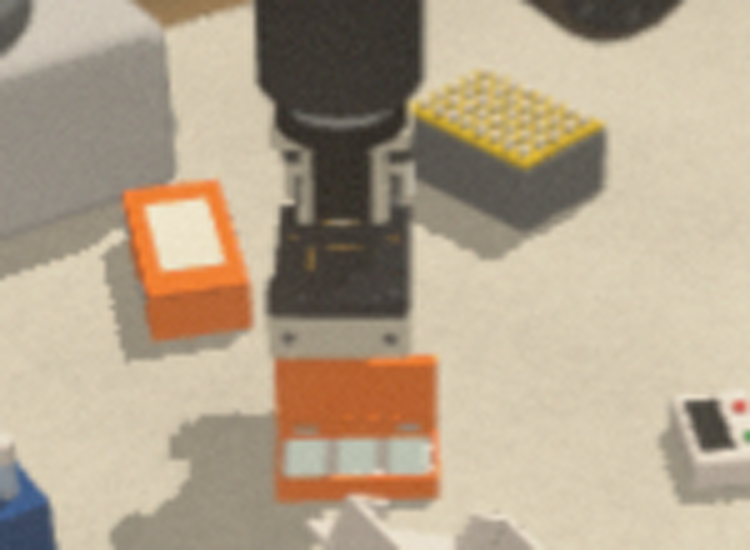

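carry_out(
  deltas=[
    [0, 0.1, 0, 0, 0, 0],
    [0, 0.1, 0, 0, 0, 0],
    [0, 0.1, 0, 0, 0, 0],
    [0, 0.1, 0, 0, 0, 0],
    [0, 0.1, 0, 0, 0, 0],
  ],
)

```text
t: 6.7
eef_pos: [0.5555, -0.197, 0.0462]
ee_rot: [-0.122, 1.557, -0.705]
force: [0.1, -1.3, -0.1]
width: 0.0006
```

carry_out(
  deltas=[
    [0, 0.1, 0, 0, 0, 0],
    [0, 0.1, 0, 0, 0, 0],
    [0, 0.1, 0, 0, 0, 0],
    [0, 0.1, 0, 0, 0, 0],
    [0, 0.1, 0, 0, 0, 0],
  ],
)

```text
t: 7.2
eef_pos: [0.5676, -0.1786, 0.0461]
ee_rot: [-0.116, 1.557, -0.699]
force: [0.3, -0.3, -0.6]
width: 0.0006
```

Run:
```python
from plan import *
view('s7');d=cur()[0][:2]-np.array([.564,-.1717]);a=2.5743;print(d@[-np.sin(a),np.cos(a)],cur()[0])
```

```text
0.0033919256614009926 [ 0.568 -0.178  0.046]
```

View pics/s7c.png

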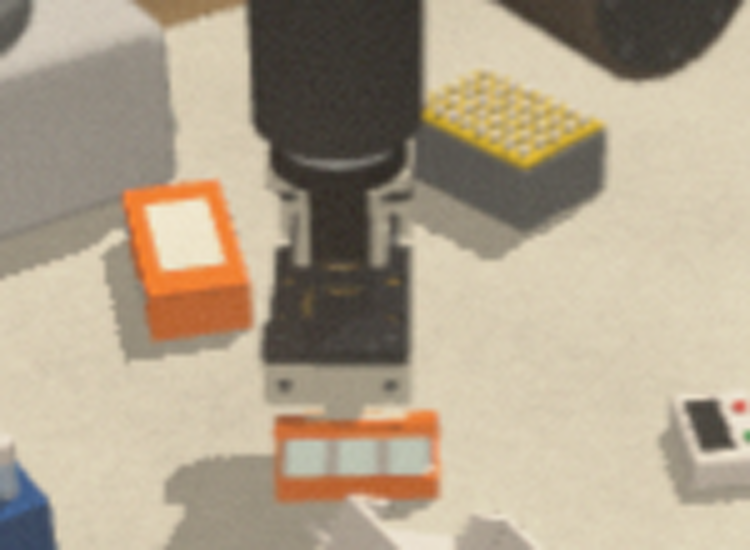

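carry_out(
  deltas=[
    [0, 0.1, 0, 0, 0, 0],
    [0.1, 0.1, 0, 0, 0, 0],
    [0.1, 0.1, 0, 0, 0, 0],
    [0.1, 0, 0, 0, 0, 0],
    [0.1, 0, 0, 0, 0, 0],
  ],
)

```text
t: 7.75
eef_pos: [0.5758, -0.1673, 0.0292]
ee_rot: [-0.064, 1.556, -0.646]
force: [0.2, -0.8, 0.5]
width: 0.0003
```

carry_out(
  deltas=[
    [0.08, 0, 0, 0, 0, 0],
    [0.05, 0, 0, 0, 0, 0],
    [0.05, 0, 0, 0, 0, 0],
  ],
)

```text
t: 8.05
eef_pos: [0.5761, -0.1674, 0.0255]
ee_rot: [-0.108, 1.555, -0.689]
force: [-9.7, 6.1, 27.4]
width: 0.0006
```

Run:
```python
from plan import *
view('s8');d=cur()[0][:2]-np.array([.564,-.1717]);a=2.5743;print(d@[-np.sin(a),np.cos(a)],cur()[0],arm.get_state()['force'])
```

```text
-0.010159986880269806 [ 0.576 -0.167  0.026] [-9.119  6.033 25.868]
```

View pics/s8c.png

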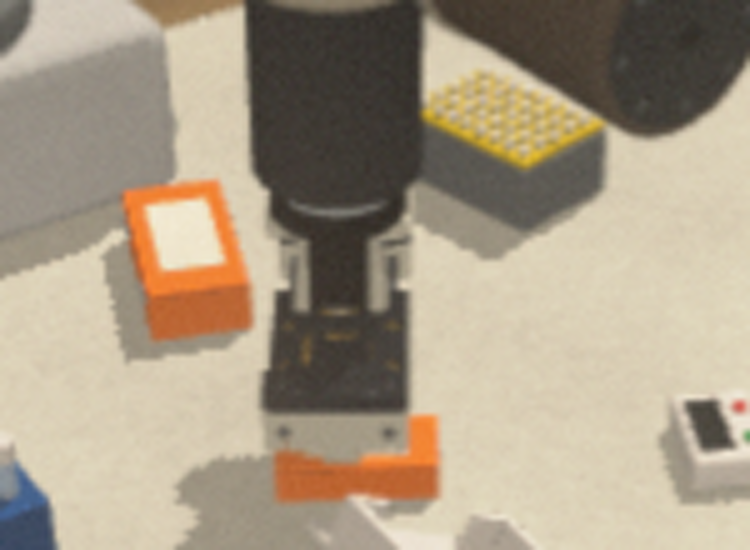

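carry_out(
  deltas=[
    [-0.4, 0, 0, 0, 0, 0],
    [-0.7, 0, 0.3, 0, 0, 0],
    [-0.7, 0, 0.4, 0, 0, 0],
    [-0.7, 0, 0.5, 0, 0, 0],
    [0, 0, 0, 0, 0, 0],
  ],
  hand=0,
)

```text
t: 8.6
eef_pos: [0.6148, -0.1939, 0.1297]
ee_rot: [-0.198, 1.556, -0.778]
force: [-0.6, 0.5, -0.5]
width: 0.0349
```

Run:
```python
from plan import *
view('s9');grab('wrist','w9')
```

```text
(no output)
```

View pics/s9c.png

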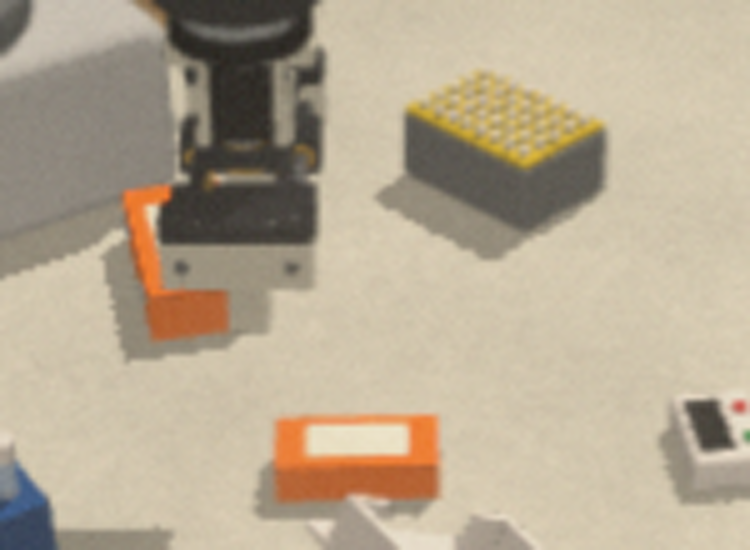

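View pics/w9.png

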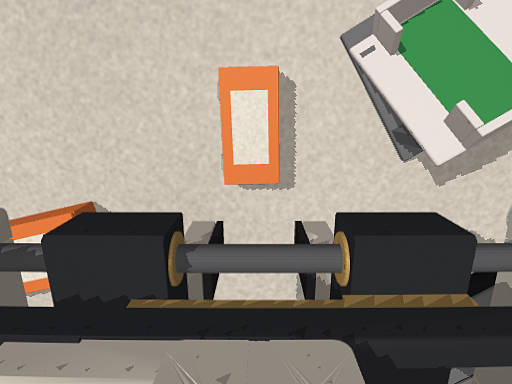

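Run:
```python
from plan import *
fw=load('w9')
P=np.array([at_z(fw,u,v,.026) for u,v in [(219,67.5),(278,66.5),(279,184),(224,184.5)]])
print(P);c=P.mean(0);e=(P[0]-P[3]+P[1]-P[2])/2;g=(P[1]-P[0]+P[2]-P[3])/2
print(c,np.linalg.norm(e),np.arctan2(e[1],e[0]),np.linalg.norm(g),np.arctan2(g[1],g[0]))
fs=load('s9')
Q=np.array([at_z(fs,170+u/5-.4,100+v/5-.4,.026) for u,v in [(275,418),(438,415),(438,464),(276,466)]]);print(Q.mean(0));e2=Q[1]-Q[0]+Q[2]-Q[3];print(np.arctan2(e2[1],e2[0]),np.linalg.norm(e2)/2)
```

```text
[[ 0.511 -0.165  0.026]
 [ 0.536 -0.126  0.026]
 [ 0.618 -0.177  0.026]
 [ 0.592 -0.217  0.026]]
[ 0.564 -0.171  0.026] 0.09575620154457218 2.579031265616039 0.04730980007358393 1.001871914344321
[ 0.564 -0.173  0.026]
2.571680747459533 0.09556916988774893
```

Run:
```python
from plan import *
fw=load('w9')
crop('w9',330,0,512,200,4,'w9c')
print(at_z(fw,404,160,0))
for z in (0,.01,.02): print(z,at_z(fw,437,166,z),at_z(fw,341,37,z))
plan([.564,-.172,.07],Rdown(1.005))
```

```text
[ 0.669 -0.068  0.   ]
0 [ 0.692 -0.044  0.   ] [ 0.544 -0.066  0.   ]
0.01 [ 0.687 -0.048  0.01 ] [ 0.544 -0.069  0.01 ]
0.02 [ 0.682 -0.052  0.02 ] [ 0.545 -0.072  0.02 ]
n 2 dist [-0.047  0.021 -0.056] [-0.885  0.482  0.274]
[0.69,-0.10,-0.64,-0.11,0.06,0.03], [0.69,-0.10,-0.64,-0.11,0.06,0.03],
```

View pics/w9c.png

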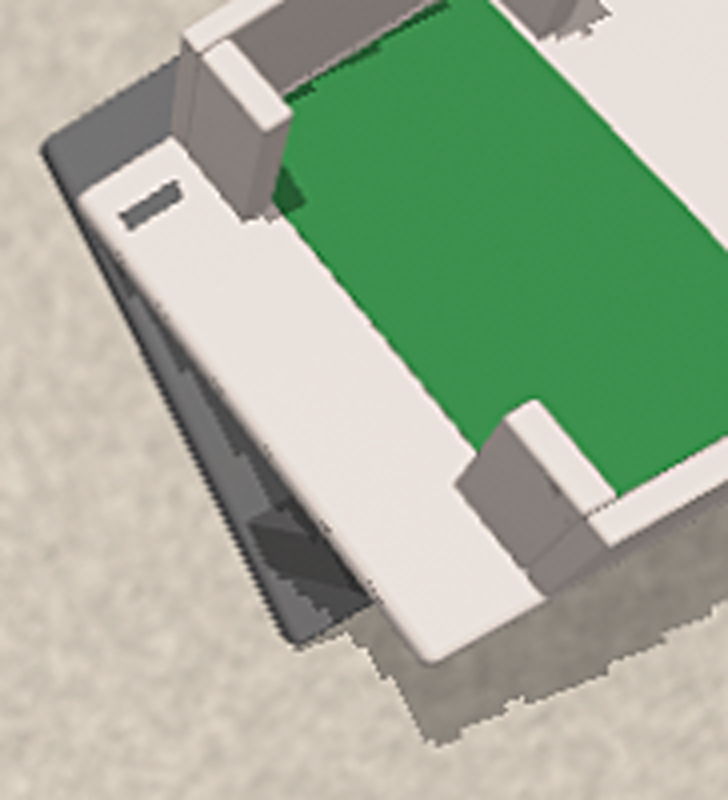

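carry_out(
  deltas=[
    [0.3, -0.1, -0.65, -0.1, 0.06, 0.03],
    [0.7, -0.1, -0.65, -0.1, 0.06, 0.03],
    [0.3, 0, 0, 0, 0, 0],
    [0, 0, 0, 0, 0, 0],
  ],
)

```text
t: 9.1
eef_pos: [0.5574, -0.1703, 0.0677]
ee_rot: [-2.65, 1.564, 3.065]
force: [0.2, -0.5, 0.3]
width: 0.0747
```

Run:
```python
from plan import *
plan([.564,-.172,.006],Rdown(1.005),n=4); print(cur()[0], cur()[2]['width'])
```

```text
n 4 dist [ 0.007 -0.002 -0.062] [-0.149 -0.335  0.179]
[0.39,0.01,0.04,-0.01,-0.02,0.01], [0.39,0.01,0.04,-0.01,-0.02,0.01], [0.39,0.01,0.04,-0.01,-0.02,0.01], [0.39,0.01,0.04,-0.01,-0.02,0.01], 
[ 0.557 -0.17   0.068] 0.07470274784032896
```

carry_out(
  deltas=[
    [0.1, 0.01, 0.04, 0, -0.02, 0],
    [0.4, 0.01, 0.04, 0, -0.02, 0],
    [0.4, 0.01, 0.04, 0, -0.02, 0],
    [0.4, 0.01, 0.04, 0, -0.02, 0],
    [0.2, 0, 0, 0, 0, 0],
  ],
)

```text
t: 9.6
eef_pos: [0.5678, -0.1732, 0.0072]
ee_rot: [-0.36, 1.566, -0.928]
force: [-0.4, -0.1, 0.3]
width: 0.0874
```

Run:
```python
from plan import *
plan([.564,-.172,.005],Rdown(1.005),n=1); print(cur()[0], cur()[2]['width'],cur()[2]['force'])
```

```text
n 1 dist [-0.004  0.001 -0.002] [-0.107  0.251  0.095]
[0.06,-0.03,-0.10,-0.03,0.06,0.02], 
[ 0.568 -0.173  0.007] 0.08735019848258939 [-0.443 -0.128  0.267]
```

carry_out(
  deltas=[
    [0.03, -0.03, -0.1, 0, 0, 0],
    [0, 0, 0, 0, 0, 0],
    [0, 0, 0, 0, 0, 0],
    [0, 0, 0, 0, 0, 0],
    [0, 0, 0, 0, 0, 0],
  ],
  hand=1,
  newtons=25,
)

```text
t: 10.1
eef_pos: [0.5649, -0.1723, 0.0071]
ee_rot: [-0.215, 1.565, -0.783]
force: [-0.8, -0.6, -0.6]
width: 0.0531
```

carry_out(
  deltas=[
    [0, 0, 0, 0, 0, 0],
    [-0.1, 0, 0, 0, 0, 0],
    [-0.3, 0, 0, 0, 0, 0],
    [-0.5, 0, 0, 0, 0, 0],
    [-0.5, 0, 0, 0, 0, 0],
  ],
)

```text
t: 10.6
eef_pos: [0.5614, -0.1718, 0.0632]
ee_rot: [-1.799, 1.566, -2.368]
force: [0.5, -0.1, -2.9]
width: 0.0481
```

Run:
```python
from plan import *
view('s10');print(cur()[0])
```

```text
[ 0.563 -0.172  0.067]
```

View pics/s10c.png

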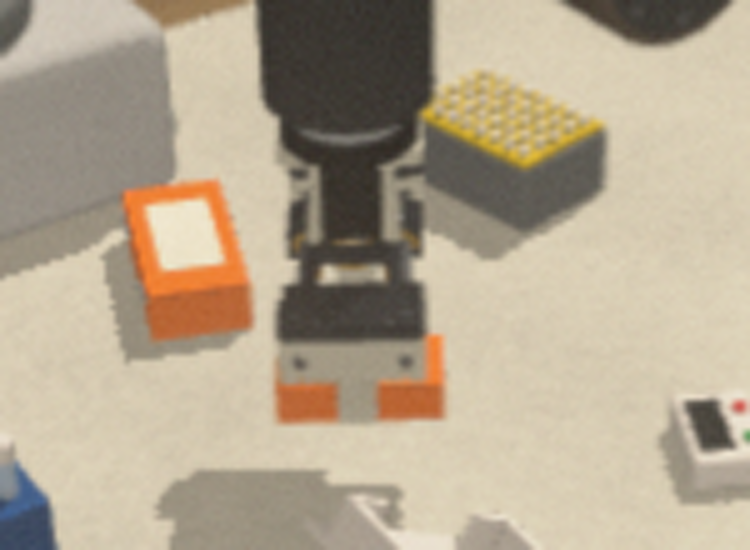

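```bash
cat > cad.py <<'E'
from fit import *
np.set_printoptions(precision=4,suppress=True)
ft=load('top0');fw=load('w9')
c=lambda u,v:(180+u/8-.44,145+v/8-.44)
w=lambda u,v:(330+u/4-.375,v/4-.375)
PW=[(52,-83,28),(32,-83,28),(32,-89,28),(-32,-83,28),(-32,-89,28),(-32,-89,0),(32,-89,0),(58,-89,0)]
QW=[w(615,492),w(542,400),w(508,415),w(290,112),w(262,130),w(245,218),w(458,484),w(545,597)]
PT=[(-52,83,0),(52,83,28),(52,27,28),(-52,-27,0),(-52,-83,0),(52,-27,28),(52,-83,28)]
QT=[c(162,378),c(158,168),c(297,172),c(443,386),c(583,388),c(445,180),c(592,182)]
f=lambda p:np.concatenate([(proj(fw,caddy(p,PW))-QW).ravel(),(proj(ft,caddy(p,PT))-QT).ravel()*1.5])
s=least_squares(f,[.6,.04,.05,0],loss='soft_l1');print('caddy',s.x,'\n',f(s.x).reshape(-1,2))
g=lambda p:(proj(fw,caddy(p,PW))-QW).ravel()
s2=least_squares(g,[.6,.04,.05,0]);print('wrist only',s2.x,'\n',g(s2.x).reshape(-1,2))
E
python3 cad.py
```

```text
caddy [ 0.6079  0.0381  0.0475 -0.0265] 
 [[ 2.3141  0.569 ]
 [-0.6598 -1.5413]
 [-0.9999 -0.1152]
 [ 1.5751 -0.3825]
 [ 0.6843  0.0632]
 [-0.5965  2.151 ]
 [-1.7815  0.2484]
 [-0.0302  1.5138]
 [-0.4641  0.4564]
 [-3.1702  0.1417]
 [-0.6369  0.3519]
 [-0.3994  0.739 ]
 [ 0.2075  1.2638]
 [-0.7861 -0.2104]
 [ 0.2649  0.3978]]
wrist only [ 0.6074  0.0385  0.0466 -0.0209] 
 [[ 2.2396 -0.0105]
 [-0.794  -1.9246]
 [-1.079  -0.4703]
 [ 1.2625 -0.2269]
 [ 0.4225  0.2453]
 [-0.7214  2.1776]
 [-1.7056 -0.1827]
 [ 0.1347  0.8696]]
```

```bash
cat >> plan.py <<'E'
CAD=np.array([.608,.038,.047]);CY=-.024
BR=R.from_euler('z',CY).as_matrix()@R.from_euler('y',-np.pi/6).as_matrix()
def bay(side,p): return CAD+BR@(np.array([0,.055*side,0])+np.array(p)/1000)
E
python3 - <<'E'
from plan import *
p,Rc,s=cur()
print(bay(-1,[0,0,0]),bay(-1,[0,0,100]))
plan(bay(-1,[0,0,107]),Rbay(CY),p0=[.563,-.172,.107])
E
```

```text
[ 0.607 -0.017  0.047] [ 0.557 -0.016  0.134]
n 11 dist [-0.01   0.156  0.033] [-30.382 -29.1     8.349]
[-0.08,0.29,-0.21,-0.69,-0.66,0.19], [-0.08,0.30,-0.19,-0.69,-0.66,0.19], [-0.09,0.31,-0.17,-0.69,-0.66,0.19], [-0.09,0.32,-0.15,-0.69,-0.66,0.19], [-0.09,0.33,-0.13,-0.69,-0.66,0.19], 
[-0.09,0.33,-0.11,-0.69,-0.66,0.19], [-0.09,0.34,-0.09,-0.69,-0.66,0.19], [-0.09,0.34,-0.07,-0.69,-0.66,0.19], [-0.09,0.35,-0.05,-0.69,-0.66,0.19], [-0.09,0.35,-0.03,-0.69,-0.66,0.19], 
[-0.08,0.35,-0.01,-0.69,-0.66,0.19],
```

carry_out(
  deltas=[
    [-0.5, 0, 0, 0, 0, 0],
    [-0.6, 0, 0, 0, 0, 0],
    [-0.1, 0.29, -0.21, -0.7, -0.66, 0.19],
    [-0.1, 0.3, -0.19, -0.7, -0.66, 0.19],
    [-0.1, 0.3, -0.17, -0.7, -0.66, 0.19],
  ],
)

```text
t: 11.15
eef_pos: [0.5621, -0.1297, 0.1274]
ee_rot: [0.191, 1.418, -0.229]
force: [0.4, 0.1, -3.0]
width: 0.0477
```

carry_out(
  deltas=[
    [-0.1, 0.32, -0.15, -0.7, -0.66, 0.19],
    [-0.1, 0.33, -0.13, -0.7, -0.66, 0.19],
    [-0.1, 0.33, -0.11, -0.7, -0.66, 0.19],
    [-0.1, 0.34, -0.09, -0.7, -0.66, 0.19],
    [-0.1, 0.34, -0.07, -0.7, -0.66, 0.19],
  ],
)

```text
t: 11.65
eef_pos: [0.5558, -0.055, 0.1475]
ee_rot: [0.075, 1.17, -0.085]
force: [0.5, -2.2, -2.2]
width: 0.0475
```

Run:
```python
from plan import *
plan(bay(-1,[0,0,90]),Rbay(CY));s=cur()[2];print(s['width'],s['q'],s['force'])
```

```text
n 3 dist [ 0.006  0.039 -0.023] [-7.437 -6.96   1.828]
[0.18,0.32,-0.08,-0.62,-0.58,0.15], [0.18,0.33,-0.07,-0.62,-0.58,0.15], [0.18,0.33,-0.06,-0.62,-0.58,0.15], 
0.04747836091151793 [ 0.324  0.023 -0.867  0.476 -0.346 -2.477] [ 0.456 -2.19  -2.236]
```

carry_out(
  deltas=[
    [0.1, 0.32, -0.08, -0.62, 0, 0],
    [0.1, 0.33, -0.07, -0.62, 0, 0.1],
    [0.1, 0.33, -0.06, -0.62, 0, 0.1],
  ],
)

```text
t: 11.95
eef_pos: [0.5535, -0.0147, 0.1347]
ee_rot: [-0.027, 1.167, -0.048]
force: [1.0, -0.5, -3.5]
width: 0.0478
```

Run:
```python
from plan import *
plan(bay(-1,[0,0,90]),Rbay(CY),n=3);s=cur()[2];print(s['width'],s['q'],s['force'],cur()[0])
```

```text
n 3 dist [ 0.008 -0.001 -0.01 ] [ 0.314 -6.883  0.52 ]
[0.10,-0.01,0.03,0.03,-0.57,0.04], [0.10,-0.01,0.03,0.03,-0.57,0.04], [0.10,-0.01,0.02,0.03,-0.57,0.04], 
0.047784290368664634 [ 0.379  0.031 -0.933  0.612 -0.287 -2.533] [ 1.039 -0.518 -3.477] [ 0.553 -0.015  0.135]
```

carry_out(
  deltas=[
    [0.35, 0, 0.03, 0, -0.1, 0.04],
    [0.35, 0, 0.03, 0, -0.2, 0.04],
    [0.3, 0, 0.03, 0, -0.3, 0.04],
  ],
)

```text
t: 12.25
eef_pos: [0.5798, -0.0123, 0.1159]
ee_rot: [0.01, 1.141, 0.0]
force: [-0.5, -0.4, -3.6]
width: 0.0481
```

Run:
```python
from plan import *
plan(bay(-1,[0,0,45]),Rbay(CY),n=2);s=cur()[2];print(s['width'],s['q'],s['force'],cur()[0])
```

```text
n 2 dist [ 0.004 -0.004 -0.03 ] [ 0.639 -5.383 -0.612]
[0.36,-0.05,-0.11,0.08,-0.67,-0.08], [0.36,-0.05,-0.12,0.08,-0.67,-0.08], 
0.048058864321182185 [ 0.192  0.089 -1.015  1.067 -0.091 -2.821] [-0.465 -0.434 -3.619] [ 0.58  -0.012  0.116]
```

carry_out(
  deltas=[
    [-0.4, 0, 0, 0, 0.3, 0],
    [-0.4, 0, 0, 0, 0.5, 0],
    [-0.3, 0, 0, 0, 0.5, 0],
  ],
)

```text
t: 12.55
eef_pos: [0.575, -0.0298, 0.1487]
ee_rot: [-0.059, 1.194, -0.078]
force: [2.5, -4.5, -1.3]
width: 0.0479
```

```bash
cat > log.py <<'E'
import json
from plan import *
s=arm.get_state()
open('states.jsonl','a').write(json.dumps(dict(q=list(map(float,s['q'])),p=list(map(float,s['eef_pos'])),r=list(map(float,s['ee_rot'])),qd=list(map(float,s['qd']))))+'\n')
print(s['q'],s['qd'],s['eef_pos'])
E
python3 log.py
cat > kin.py <<'E'
from plan import *
import json,itertools
from scipy.optimize import least_squares
S=[([-0.9699,0.3593,0.0111,-0.0004,-1.2241,-0.2881],[0.2075,-0.6418,0.2257],[1.6485,1.5691,1.9611]),
([0.324,0.023,-0.867,0.476,-0.346,-2.477],[0.5558,-0.055,0.1475],[0.075,1.17,-0.085]),
([0.379,0.031,-0.933,0.612,-0.287,-2.533],[0.5535,-0.0147,0.1347],[-0.027,1.167,-0.048]),
([0.192,0.089,-1.015,1.067,-0.091,-2.821],[0.5798,-0.0123,0.1159],[0.01,1.141,0.0])]
for l in open('states.jsonl'):
    d=json.loads(l);S.append((d['q'],d['p'],d['r']))
Q=np.array([s[0] for s in S]);P=np.array([s[1] for s in S]);RR=R.from_euler('xyz',[s[2] for s in S]).as_matrix()
def fk(k,q,sg):
    # k: h,a1,d,l2,e3,l4,L, o1,o2,o3,o5,o6
    h,a1,d,l2,e3,l4,L,o1,o2,o3,o5,o6=k
    ey=lambda a:R.from_euler('y',a).as_matrix();ez=lambda a:R.from_euler('z',a).as_matrix();ex=lambda a:R.from_euler('x',a).as_matrix()
    M=ez(q[0]*sg[0]+o1);p=np.array([0,0,h])+M@[a1,d,0]
    M=M@ey(sg[1]*q[1]+o2);p=p+M@[0,0,l2]
    M=M@ey(sg[2]*q[2]+o3);p=p+M@[l4,0,e3]
    M=M@ex(sg[3]*q[3])@ey(sg[4]*q[4]+o5);p=p+M@[L,0,0]
    M=M@ex(sg[5]*q[5]+o6)
    return p,M
def res(k,sg):
    out=[]
    for q,p,r in zip(Q,P,RR):
        a,M=fk(k,q,sg);out+=list((a-p)*5)+list(R.from_matrix(M.T@r).as_rotvec())
    return np.array(out)
if __name__=='__main__':
    best=[]
    rng=np.random.default_rng(0)
    for sg in itertools.product([1],[1,-1],[1,-1],[1,-1],[1,-1],[1,-1]):
        for t in range(6):
            k0=[.3,0.05,0,.4,0,.4,.25,0,rng.choice([0,.0]),rng.choice([0,np.pi/2,-np.pi/2]),rng.choice([0,np.pi/2,-np.pi/2]),rng.choice([0,np.pi/2,np.pi,-np.pi/2])]
            r=least_squares(res,k0,args=(sg,),max_nfev=60,loss='soft_l1',f_scale=.1);best.append((r.cost,sg,r.x))
    best.sort(key=lambda b:b[0])
    for b in best[:5]:print(b[0],b[1],b[2])
E
timeout 500 python3 kin.py
```

```text
[ 0.37   0.062 -0.793  0.416 -0.404 -2.317] [ 0.364 -0.085  0.921 -1.898 -1.262  1.596] [ 0.575 -0.03   0.149]
0.006582405437320494 (1, 1, -1, -1, -1, -1) [-0.078  0.323 -0.032  1.075  0.098  0.198  0.769 -0.238 -0.27   0.38
 -0.154 -1.785]
0.00658240543732083 (1, 1, -1, -1, -1, -1) [-0.078  0.323 -0.032  1.075  0.098  0.198  0.769 -0.238 -0.27   0.38
 -0.154  4.498]
0.0065824054373210495 (1, 1, -1, -1, -1, -1) [-0.078  0.323 -0.032  1.075  0.098  0.198  0.769 -0.238 -0.27   0.38
 -0.154  4.498]
0.006582405437369919 (1, 1, -1, -1, -1, -1) [-0.078  0.323 -0.032  1.075  0.098  0.198  0.769 -0.238 -0.27   0.38
 -0.154  4.498]
0.03452114815988537 (1, 1, 1, 1, 1, -1) [ 0.582  0.489  0.141 -1.56   0.245  0.216 -0.871 -0.508 -0.487 -0.45
  3.268  4.242]
```

```bash
cat > kin2.py <<'E'
from kin import *
def mk(k): 
    h,a1,d,l2,e3,l4,L=k; return [h,a1,d,l2,e3,l4,L,0,0,0,0,-np.pi/2]
if __name__=='__main__':
  for s4 in (1,-1):
    sg=(1,1,-1,s4,-1,-1)
    for k0 in ([.3,0.05,-.19,.4,0,.4,.25],[.4,0.,-.19,.6,.1,.3,.3]):
        r=least_squares(lambda k:res(mk(k),sg),k0);print(s4,r.cost,r.x);
    print(r.fun.reshape(-1,6))
E
python3 kin2.py
```

```text
1 3.9093782948272815 [-0.823  0.425 -0.162  0.462  0.275 -0.037 -0.338]
1 3.909378294827282 [-0.823  0.425 -0.162  0.462  0.275 -0.037 -0.338]
[[ 0.125  0.083 -0.032  0.    -0.001  0.   ]
 [-0.044  0.062  0.025 -0.896 -0.254 -0.199]
 [ 0.066  0.035  0.014 -1.174 -0.285 -0.197]
 [ 0.013 -0.334 -0.07  -2.125 -0.184 -0.061]
 [-0.039  0.092  0.063 -0.765 -0.222 -0.241]]
-1 0.0797083388688764 [-0.258  0.102 -0.16   0.811  0.158  0.217  0.357]
-1 0.07970833886887634 [-0.258  0.102 -0.16   0.811  0.158  0.217  0.357]
[[ 0.13   0.095 -0.033  0.     0.     0.   ]
 [-0.024  0.065  0.038  0.     0.     0.   ]
 [ 0.     0.003  0.007 -0.    -0.001  0.   ]
 [ 0.029 -0.328 -0.066 -0.    -0.     0.   ]
 [ 0.003  0.103  0.054 -0.    -0.    -0.   ]]
```

```bash
cat > kin3.py <<'E'
from kin import *
sg=(1,1,-1,-1,-1,-1)
ey=lambda a:R.from_euler('y',a).as_matrix();ez=lambda a:R.from_euler('z',a).as_matrix();ex=lambda a:R.from_euler('x',a).as_matrix()
def fk3(k,q):
    h,a1,d,l2,e3,l4,L,d4,e4=k
    M=ez(q[0]);p=np.array([0,0,h])+M@[a1,d,0]
    M=M@ey(q[1]);p=p+M@[0,0,l2]
    M=M@ey(-q[2]);p=p+M@[l4,0,e3]
    M=M@ex(-q[3]);p=p+M@[0,d4,e4]
    M=M@ey(-q[4]);p=p+M@[L,0,0]
    return p,M@ex(-q[5]-np.pi/2)
def res3(k):
    return np.concatenate([(fk3(k,q)[0]-p) for q,p in zip(Q,P)])*100
def solve():
    prior=np.array([.3,.05,0,.5,0,.4,.3,-.19,0])
    r=least_squares(lambda k:np.r_[res3(k),(k-prior)*.02],prior);return r
if __name__=='__main__':
    r=solve();print(r.cost,r.x);print(r.fun[:-9].reshape(-1,3))
E
python3 kin3.py
```

```text
0.0011451835188772597 [ 0.197  0.001 -0.001  0.602  0.     0.462  0.378 -0.191  0.   ]
[[-0.005 -0.     0.   ]
 [ 0.004 -0.006 -0.009]
 [-0.025 -0.004 -0.023]
 [ 0.006  0.     0.012]
 [ 0.015  0.013  0.019]]
```

```bash
cat > ik.py <<'E'
from kin3 import *
K=[.197,0,0,.602,0,.462,.378,-.191,0]
LO=np.array([-3.07,-1.43,-1.02,-3.03,-3.05,-3.03]);HI=np.array([3.07,2.12,1.25,1.67,0,3.03])
def iks(p,Rt,n=60,seed=0,q0=None):
    rng=np.random.default_rng(seed);sols=[]
    st=[q0] if q0 is not None else [rng.uniform(LO,HI) for _ in range(n)]
    for s in st:
        def f(q):
            a,M=fk3(K,q);return np.r_[(a-p)*5,R.from_matrix(M.T@Rt).as_rotvec()]
        r=least_squares(f,np.clip(s,LO+1e-3,HI-1e-3),bounds=(LO,HI))
        if r.cost<1e-6 and not any(np.abs(r.x-t).max()<.02 for t in sols): sols.append(r.x)
    return sols
E
python3 - <<'E'
from ik import *
for side in(-1,1):
  for sgn in (1,-1):
    for zz in (7,50):
      for s in iks(bay(side,[0,0,zz]),Rbay(CY,sgn)): print(side,sgn,zz,s)
E
python3 - <<'E'
from ik import *
print(iks(P[-1],RR[-1])[:3],Q[-1])
LO0,HI0=LO.copy(),HI.copy()
import ik
for side in(-1,1):
  for sgn in (1,-1):
    for tilt in (30,25,20,15):
      B=R.from_euler('z',CY).as_matrix()@R.from_euler('y',-np.radians(tilt)).as_matrix()
      x=-B[:,2];y=sgn*B[:,1];Rt=np.c_[x,y,np.cross(x,y)]
      for s in iks(bay(side,[0,0,7]),Rt,30): print(side,sgn,tilt,s)
ik.LO=np.array([-3.1,-2,-2.5,-3.14,-3.1,-3.14]);ik.HI=np.array([3.1,2.2,2.,3.14,3.1,3.14])
for side in(-1,1):
    for s in iks(bay(side,[0,0,7]),Rbay(CY,1),30): print('unlim',side,s)
E
```

```text
[array([ 0.368,  0.064, -0.789,  0.413, -0.406, -2.313])] [ 0.37   0.062 -0.793  0.416 -0.404 -2.317]
-1 1 15 [ 0.344  0.289 -0.692  0.27  -0.356 -2.181]
-1 -1 15 [ 0.344  0.289 -0.692  0.27  -0.356  0.96 ]
1 1 20 [ 0.202  0.254 -0.975  1.562 -0.077  2.937]
1 1 15 [ 0.533  0.303 -0.714  0.402 -0.357 -2.491]
1 -1 20 [ 0.202  0.254 -0.975  1.562 -0.077 -0.205]
1 -1 15 [ 0.533  0.303 -0.714  0.402 -0.357  0.65 ]
unlim -1 [-0.288  2.07  -2.046 -2.158 -2.984  2.778]
unlim 1 [ 0.395  2.096 -2.049 -1.194  2.921 -3.124]
unlim 1 [-0.083  2.059 -2.102 -2.333 -3.1    2.431]
```

```bash
cat >> ik.py <<'E'
def Rt_(yaw,tilt,sgn=1):
    """tool y = +y of a frame with given yaw; tool leans so that x points down and tilt(deg) towards frame +x"""
    B=R.from_euler('z',yaw).as_matrix()@R.from_euler('y',-np.radians(tilt)).as_matrix()
    x=-B[:,2];y=sgn*B[:,1];return np.c_[x,y,np.cross(x,y)]
E
python3 - <<'E'
from ik import *
def show(n,p,Rt):
    for s in iks(np.array(p),Rt,25): print(n,s,'marg',np.minimum(s-LO,HI-s).min().round(2))
for tl in (18,16,14,12): 
    for side in (-1,1):
        show(f'place{side} {tl}',bay(side,[0,0,8]),Rt_(CY,tl)); 
        show(f'hover{side} {tl}',bay(side,[0,0,8])+[0,0,.07],Rt_(CY,tl)); 
for x in (.5,.55,.6): show(f'down {x}',[x,-.2,.007],Rt_(CY,0))
for tl in (-12,-16,-18):
    for x in (.5,.55,.6): show(f'regrip {tl} {x}',[x,-.2,.008],Rt_(CY,tl))
    show(f'blue {tl}',[.452,.257,.008],Rt_(.4348,tl))
E
```

```text
place-1 18 [ 0.322  0.265 -0.816  0.504 -0.219 -2.395] marg 0.2
hover-1 18 [ 0.36   0.169 -0.66   0.262 -0.463 -2.174] marg 0.36
place1 18 [ 0.477  0.275 -0.858  0.755 -0.218 -2.794] marg 0.16
hover1 18 [ 0.558  0.186 -0.679  0.384 -0.471 -2.475] marg 0.34
place-1 16 [ 0.343  0.281 -0.727  0.322 -0.318 -2.232] marg 0.29
hover-1 16 [ 0.356  0.184 -0.608  0.204 -0.528 -2.114] marg 0.41
place1 16 [ 0.527  0.293 -0.754  0.48  -0.318 -2.564] marg 0.27
hover1 16 [ 0.554  0.201 -0.62   0.3   -0.534 -2.392] marg 0.4
place-1 14 [ 0.344  0.294 -0.661  0.227 -0.396 -2.139] marg 0.36
hover-1 14 [ 0.349  0.2   -0.56   0.159 -0.589 -2.066] marg 0.46
place1 14 [ 0.535  0.308 -0.677  0.338 -0.398 -2.43 ] marg 0.34
hover1 14 [ 0.547  0.217 -0.566  0.236 -0.594 -2.324] marg 0.45
place-1 12 [ 0.339  0.308 -0.607  0.165 -0.465 -2.074] marg 0.41
hover-1 12 [ 0.341  0.217 -0.515  0.124 -0.647 -2.028] marg 0.5
place1 12 [ 0.532  0.322 -0.613  0.245 -0.469 -2.336] marg 0.41
hover1 12 [ 0.537  0.233 -0.516  0.183 -0.652 -2.268] marg 0.5
down 0.5 [-0.018  0.386 -0.542  0.    -0.643 -1.577] marg 0.48
down 0.55
[... 228 characters left out ...]
02 -0.974 -1.576] marg 0.76
regrip -12 0.6 [-0.016  0.606 -0.141 -0.002 -1.034 -1.578] marg 0.88
blue -12 [ 0.829  0.47  -0.368 -0.1   -0.929 -1.898] marg 0.65
regrip -16 0.5 [-0.019  0.526 -0.321 -0.002 -1.003 -1.575] marg 0.7
regrip -16 0.55 [-0.018  0.584 -0.204 -0.002 -1.062 -1.576] marg 0.82
regrip -16 0.6 [-0.016  0.645 -0.08  -0.002 -1.125 -1.577] marg 0.94
blue -16 [ 0.812  0.509 -0.304 -0.119 -1.021 -1.872] marg 0.72
regrip -18 0.5 [-0.019  0.545 -0.294 -0.002 -1.045 -1.575] marg 0.73
regrip -18 0.55 [-0.018  0.604 -0.175 -0.002 -1.106 -1.576] marg 0.84
regrip -18 0.6 [-0.016  0.665 -0.05  -0.003 -1.17  -1.577] marg 0.97
blue -18 [ 0.804  0.529 -0.273 -0.128 -1.066 -1.862] marg 0.75
```

Run:
```python
from ik import *
plan([.55,-.205,.09],Rt_(CY,0)); print(cur()[0])
```

```text
n 6 dist [-0.025 -0.175 -0.059] [ 0.333 21.546  1.219]
[0.21,-0.73,-0.18,0.01,0.90,0.05], [0.22,-0.73,-0.16,0.01,0.90,0.05], [0.23,-0.73,-0.15,0.01,0.90,0.05], [0.23,-0.73,-0.13,0.01,0.90,0.05], [0.24,-0.73,-0.12,0.01,0.90,0.05], 
[0.24,-0.73,-0.10,0.01,0.90,0.05], 
[ 0.575 -0.03   0.149]
```

carry_out(
  deltas=[
    [0, -0.6, -0.1, 0, 0.7, 0.05],
    [0, -0.75, -0.1, 0, 0.9, 0.05],
    [0, -0.75, -0.1, 0, 0.9, 0.05],
    [0.1, -0.75, -0.1, 0, 0.9, 0.05],
    [0.4, -0.75, -0.1, 0, 0.9, 0.05],
  ],
)

```text
t: 13.05
eef_pos: [0.557, -0.1694, 0.1328]
ee_rot: [0.066, 1.496, 0.062]
force: [1.3, 0.8, -3.5]
width: 0.0478
```

Run:
```python
from ik import *
plan([.55,-.205,.03],Rt_(CY,0),n=4); print(cur()[0],cur()[2]['q'])
```

```text
n 4 dist [-0.007 -0.036 -0.103] [ 1.135  4.282 -0.327]
[0.64,-0.23,-0.09,0.07,0.27,-0.02], [0.64,-0.23,-0.08,0.07,0.27,-0.02], [0.64,-0.22,-0.06,0.07,0.27,-0.02], [0.64,-0.22,-0.05,0.07,0.27,-0.02], 
[ 0.557 -0.169  0.133] [ 0.039  0.246 -0.381 -0.002 -0.868 -1.613]
```

carry_out(
  deltas=[
    [0.6, -0.25, -0.05, 0.07, 0.3, 0],
    [0.65, -0.23, -0.05, 0.07, 0.3, 0],
    [0.65, -0.22, -0.05, 0.07, 0.3, 0],
    [0.5, -0.2, -0.05, 0.07, 0.2, 0],
    [0, 0, 0, 0, 0, 0],
  ],
)

```text
t: 13.55
eef_pos: [0.5525, -0.2104, 0.0331]
ee_rot: [2.41, 1.561, 2.38]
force: [-2.3, 0.4, -2.8]
width: 0.0478
```

Run:
```python
from ik import *
plan([.55,-.205,.0075],Rt_(CY,0),n=3); print(cur()[0],cur()[2]['q'])
```

```text
n 3 dist [-0.003  0.005 -0.026] [-0.36  -0.43  -0.389]
[0.21,0.04,-0.02,-0.03,-0.04,-0.03], [0.21,0.04,-0.02,-0.03,-0.04,-0.03], [0.21,0.04,-0.02,-0.03,-0.04,-0.03], 
[ 0.553 -0.21   0.033] [-0.038  0.419 -0.391 -0.01  -0.768 -1.556]
```

carry_out(
  deltas=[
    [0.25, 0, -0.02, -0.03, -0.04, -0.03],
    [0.2, 0, -0.02, -0.03, -0.04, -0.03],
    [0.12, 0, 0, 0, 0, 0],
    [0.03, 0, 0, 0, 0, 0],
    [0, 0, 0, 0, 0, 0],
  ],
)

```text
t: 14.05
eef_pos: [0.5524, -0.2092, 0.0109]
ee_rot: [0.444, 1.567, 0.42]
force: [0.7, 0.3, -3.6]
width: 0.0483
```

carry_out(
  deltas=[
    [0.06, 0, 0, 0, 0, 0],
    [0.05, 0, 0, 0, 0, 0],
    [0, 0, 0, 0, 0, 0],
  ],
)

```text
t: 14.35
eef_pos: [0.5536, -0.2089, 0.0077]
ee_rot: [0.239, 1.564, 0.216]
force: [0.4, 0.1, -3.1]
width: 0.048
```

carry_out(
  deltas=[
    [0.02, 0, 0, 0, 0, 0],
    [0.02, 0, 0, 0, 0, 0],
    [0, 0, 0, 0, 0, 0],
  ],
)

```text
t: 14.65
eef_pos: [0.5539, -0.2089, 0.0078]
ee_rot: [0.169, 1.563, 0.146]
force: [-0.1, -0.3, -3.5]
width: 0.0479
```

carry_out(
  deltas=[
    [0.06, 0, 0, 0, 0, 0],
    [0.06, 0, 0, 0, 0, 0],
  ],
)

```text
t: 14.85
eef_pos: [0.5543, -0.2089, 0.0069]
ee_rot: [0.051, 1.562, 0.031]
force: [-13.4, 8.2, 32.8]
width: 0.0475
```

carry_out(
  deltas=[
    [0, 0, 0, 0, 0, 0],
    [-0.05, 0, 0, 0, 0, 0],
    [-0.05, 0, 0, 0, 0.7, 0],
    [0, 0, 0, 0, 0.9, 0],
    [0, 0, 0, 0, 0.9, 0],
  ],
  hand=0,
)

```text
t: 15.35
eef_pos: [0.5549, -0.2094, 0.0143]
ee_rot: [-3.141, 1.406, 3.122]
force: [0.2, 0.9, 0.4]
width: 0.0821
```

Run:
```python
from ik import *
plan([.5535,-.209,.010],Rt_(CY,-17)); print(cur()[0],cur()[2]['q'],cur()[2]['width'])
view('s11')
```

```text
n 2 dist [-0.001  0.    -0.004] [0.176 7.547 0.049]
[0.06,0.00,-0.01,0.02,0.94,0.01], [0.06,0.00,-0.01,0.02,0.94,0.01], 
[ 0.555 -0.209  0.014] [-0.03   0.523 -0.279  0.002 -0.934 -1.563] 0.08213747550692699
```

View pics/s11c.png

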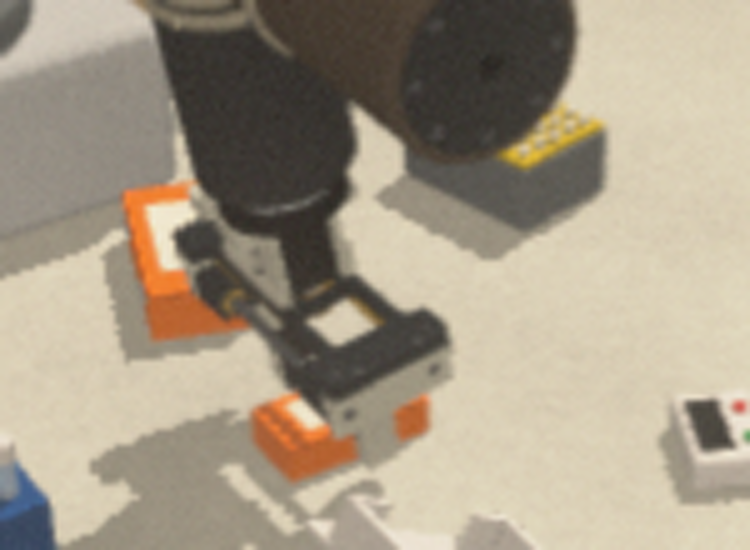

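carry_out(
  deltas=[
    [0.06, 0, -0.02, 0, 0.95, 0],
    [0.06, 0, -0.02, 0, 0.95, 0],
    [0.02, 0, 0, 0, 0.1, 0],
  ],
)

```text
t: 15.7
eef_pos: [0.5551, -0.2099, 0.0081]
ee_rot: [-3.138, 1.261, 3.125]
force: [-0.9, 0.3, -0.3]
width: 0.0876
```

carry_out(
  deltas=[
    [0, 0, 0, 0, 0, 0],
    [0, 0, 0, 0, 0, 0],
    [0, 0, 0, 0, 0, 0],
    [0, 0, 0, 0, 0, 0],
    [0, 0, 0, 0, 0, 0],
  ],
  hand=1,
  newtons=30,
)

```text
t: 16.2
eef_pos: [0.5544, -0.21, 0.0082]
ee_rot: [-3.139, 1.266, 3.124]
force: [0.0, -0.0, 0.4]
width: 0.0537
```

carry_out(
  deltas=[
    [0, 0, 0, 0, 0, 0],
    [0, 0, 0, 0, 0, 0],
  ],
)

```text
t: 16.4
eef_pos: [0.5544, -0.2099, 0.0084]
ee_rot: [-3.14, 1.267, 3.122]
force: [-0.1, 0.2, -2.5]
width: 0.0481
```

Run:
```python
from ik import *
p,Rc,s=cur()
print(p,s['q'],s['width'],s['ee_rot'],s['force'])
print(R.from_matrix(Rt_(CY,-17).T@Rc).as_rotvec()*57.3)
```

```text
[ 0.554 -0.21   0.008] [-0.03   0.605 -0.171  0.004 -1.098 -1.564] 0.048073291557725134 [-3.14   1.267  3.122] [-0.126  0.179 -2.516]
[-0.164  0.382 -0.083]
```

carry_out(
  deltas=[
    [-0.2, 0, 0, 0, 0, 0],
    [-0.6, 0, 0.1, 0, 0, 0],
    [-0.8, 0, 0.2, 0, 0, 0],
    [-0.8, 0, 0.2, 0, -0.5, 0],
    [-0.8, 0, 0.1, 0, -0.9, 0],
  ],
)

```text
t: 16.9
eef_pos: [0.6123, -0.2102, 0.1215]
ee_rot: [3.133, 1.353, 3.111]
force: [0.6, 1.3, -3.9]
width: 0.0472
```

Run:
```python
from ik import *
print(cur()[0],cur()[2]['width']);print(bay(-1,[1,0,58.4]))
plan(bay(-1,[1,0,58.4])+[0,0,.02],Rt_(CY,12.6))
```

```text
[ 0.612 -0.21   0.121] 0.04724279160852566
[ 0.578 -0.016  0.098]
n 7 dist [-0.034  0.194 -0.003] [  0.079 -25.096  -0.105]
[0.04,0.69,-0.13,0.00,-0.90,-0.00], [0.03,0.69,-0.13,0.00,-0.90,-0.00], [0.03,0.69,-0.14,0.00,-0.90,-0.00], [0.02,0.69,-0.14,0.00,-0.90,-0.00], [0.01,0.69,-0.14,0.00,-0.90,-0.00], 
[-0.00,0.69,-0.14,0.00,-0.90,-0.00], [-0.01,0.69,-0.14,0.00,-0.90,-0.00],
```

carry_out(
  deltas=[
    [-0.3, 0.4, -0.14, 0, -0.9, 0],
    [-0.3, 0.6, -0.14, 0, -0.9, 0],
    [0, 0.7, -0.14, 0, -0.9, 0],
    [0, 0.7, -0.14, 0, -0.9, 0],
    [0, 0.7, -0.14, 0, -0.9, 0],
  ],
)

```text
t: 17.4
eef_pos: [0.5965, -0.0856, 0.155]
ee_rot: [0.019, 1.453, -0.008]
force: [1.1, 1.0, -2.9]
width: 0.0477
```

Run:
```python
from ik import *
print(cur()[0],cur()[2]['width'],cur()[2]['q'])
plan(bay(-1,[1,0,58.4])+[0,0,.01],Rt_(CY,12.6))
```

```text
[ 0.597 -0.086  0.155] 0.047745664183129276 [ 0.197  0.23  -0.363  0.031 -0.863 -1.814]
n 3 dist [-0.018  0.069 -0.047] [-0.202 -5.87  -0.097]
[0.37,0.57,-0.21,-0.02,-0.49,-0.01], [0.36,0.57,-0.22,-0.02,-0.49,-0.01], [0.35,0.57,-0.24,-0.02,-0.49,-0.01],
```

carry_out(
  deltas=[
    [0.1, 0.57, -0.2, 0, -0.5, 0],
    [0.35, 0.57, -0.22, 0, -0.5, 0],
    [0.35, 0.55, -0.22, 0, -0.5, 0],
    [0.2, 0, 0, 0, 0, 0],
    [0, 0, 0, 0, 0, 0],
  ],
)

```text
t: 17.9
eef_pos: [0.5755, -0.0122, 0.1139]
ee_rot: [0.019, 1.342, -0.005]
force: [-0.5, -1.0, -3.9]
width: 0.0476
```

Run:
```python
from ik import *
print(cur()[0],cur()[2]['width'],cur()[2]['q'])
print((cur()[0]-bay(-1,[0,0,0]))@BR*1000)
plan(bay(-1,[1,0,48]),Rt_(CY,12.6),n=2)
view('s12',(200,150,340,270),5); view('w12',(0,0,512,384),1,'wrist')
```

```text
[ 0.575 -0.012  0.114] 0.04758778501717033 [ 0.373  0.175 -0.617  0.156 -0.571 -2.09 ]
[ 6.329  4.052 73.617]
n 2 dist [ 0.008 -0.004 -0.025] [-0.008  0.518 -0.248]
[0.33,-0.05,0.03,-0.00,0.06,-0.03], [0.33,-0.05,0.03,-0.00,0.06,-0.03],
```

View pics/s12c.png

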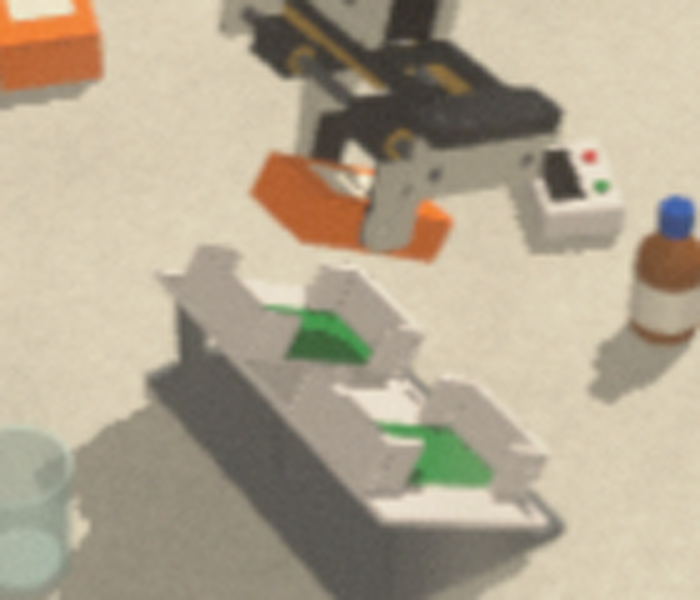

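View pics/w12c.png

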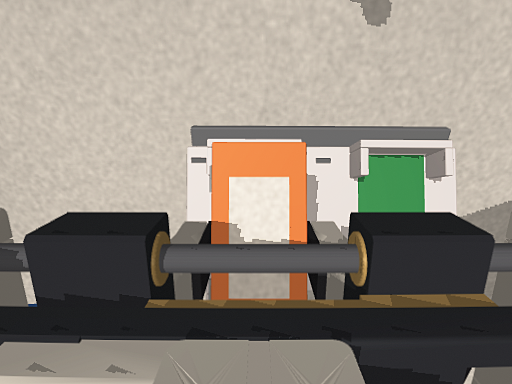

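Run:
```python
from ik import *
crop('w12',180,115,300,215,6,'w12a');crop('w12',340,115,470,215,6,'w12b')
```

```text
(no output)
```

View pics/w12a.png

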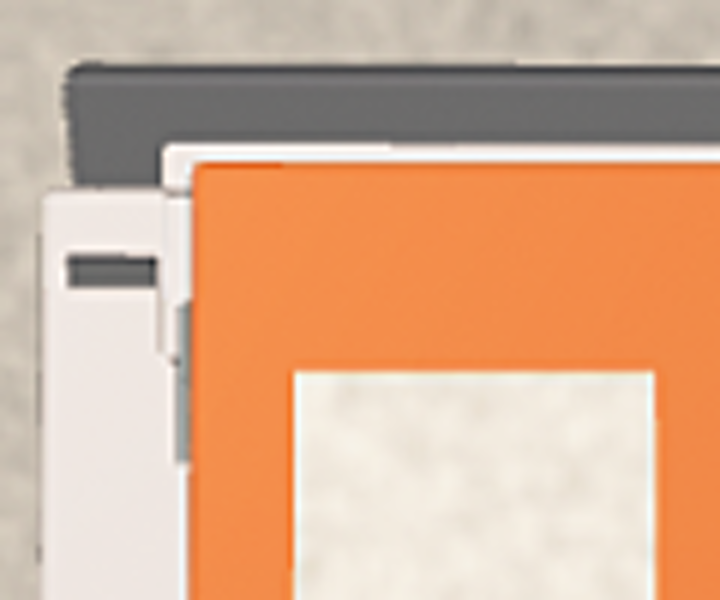

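View pics/w12b.png

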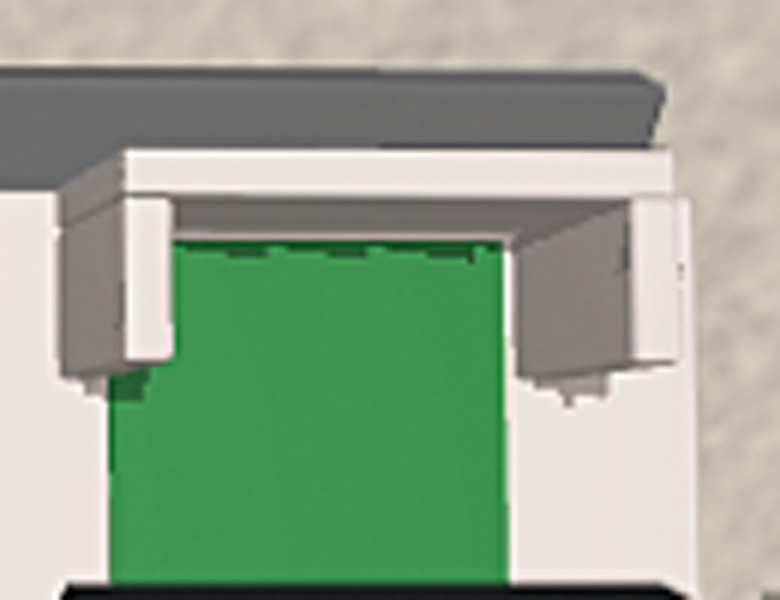

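```bash
cat > cad2.py <<'E'
from fit import *
np.set_printoptions(precision=4,suppress=True)
import sys
exec(open('cad.py').read().split("f=lambda")[0])
f12=load('w12')
b=lambda u,v:(340+u/6-.42,115+v/6-.42)
a=lambda u,v:(180+u/6-.42,115+v/6-.42)
P12=[(-52,83,0),(-32,83,28),(-32,89,28),(-58,21,28),(-58,89,28),(-52,27,28),(-32,27,28),(-32,21,28),(-32,21,0),(-32,83,0),(-58,-89,28)]
Q12=[b(510,243),b(632,362),b(678,362),b(125,152),b(672,150),b(172,197),b(172,360),b(125,360),b(60,375),b(517,378),a(163,147)]
g=lambda p:(proj(f12,caddy(p,P12))-Q12).ravel()
r=least_squares(g,[.608,.038,.047,-.02]);print(r.x,'\n',g(r.x).reshape(-1,2))
h=lambda p:np.concatenate([g(p),(proj(fw,caddy(p,PW))-QW).ravel(),1.5*(proj(ft,caddy(p,PT))-QT).ravel()])
r=least_squares(h,[.608,.038,.047,-.02],loss='soft_l1');print('all',r.x)
E
python3 cad2.py
```

```text
[ 0.6089  0.0389  0.0455 -0.026 ] 
 [[-0.7666 -1.4801]
 [ 0.2845  0.1327]
 [ 0.7083  0.1408]
 [-0.4941 -0.7946]
 [ 0.7281 -0.0902]
 [ 0.0492 -0.0307]
 [ 0.487   0.4172]
 [ 0.0426  0.4148]
 [-0.7095  0.9065]
 [-1.3743  0.4233]
 [ 0.7382 -0.0711]]
all [ 0.6083  0.0384  0.0465 -0.0278]
```

```bash
sed -i 's/^CAD=.*/CAD=np.array([.6085,.0386,.0463]);CY=-.026/' plan.py
python3 - <<'E'
from ik import *
f=load('w12')
T=np.array(f['T']);Tt=T@np.linalg.inv(np.array(f['hand_eye']))
p,Rc=Tt[:3,3],Tt[:3,:3]
a=np.radians(17.4)
# box axes in tool: box z = -x_tool rotated; box x
ry=Rc[:,1]; bz=-(np.cos(a)*Rc[:,0]+np.sin(a)*Rc[:,2]); bx=np.cross(ry,bz)
print(bz,bx,np.degrees(np.arcsin(bx[2])))
c=np.array([p+bx*(-.049)+ry*s*.024+bz*.0176 for s in(-1,1)])
print(proj(f,c),'measured (211.7,142.1) (306,142)')
print((p-bay(-1,[0,0,0]))@BR*1000)
E
```

```text
[-0.508  0.008  0.861] [ 0.861 -0.023  0.508] 30.533851947125243
[[212.069 143.545]
 [306.638 143.495]] measured (211.7,142.1) (306,142)
[ 6.727  3.153 74.677]
```

Run:
```python
from ik import *
plan(bay(-1,[1,0,46]),Rt_(CY,12.6),n=2)
```

```text
n 2 dist [ 0.008 -0.003 -0.028] [ 0.021  0.597 -0.288]
[0.37,-0.04,0.02,0.00,0.07,-0.04], [0.37,-0.04,0.03,0.00,0.07,-0.04],
```

carry_out(
  deltas=[
    [0.3, -0.04, 0.02, 0, 0.05, -0.04],
    [0.35, -0.04, 0.02, 0, 0.05, -0.04],
    [0, 0, 0, 0, 0, 0],
  ],
)

```text
t: 18.3
eef_pos: [0.5865, -0.0173, 0.0894]
ee_rot: [-0.002, 1.346, -0.03]
force: [-0.0, 0.4, -4.0]
width: 0.0477
```

Run:
```python
from ik import *
print((cur()[0]-bay(-1,[0,0,0]))@BR*1000)
plan(bay(-1,[1,0,25]),Rt_(CY,12.6),n=2)
```

```text
[ 3.781 -1.463 47.544]
n 2 dist [ 0.009  0.001 -0.021] [-0.125  0.285  0.05 ]
[0.28,0.02,0.05,-0.02,0.04,0.01], [0.28,0.02,0.05,-0.02,0.04,0.01],
```

carry_out(
  deltas=[
    [0.25, 0.04, 0.02, 0, 0, 0],
    [0.25, 0.02, 0.05, 0, 0, 0],
    [0, 0, 0, 0, 0, 0],
  ],
)

```text
t: 18.6
eef_pos: [0.5948, -0.016, 0.0678]
ee_rot: [-0.005, 1.347, -0.035]
force: [0.1, -0.1, -2.7]
width: 0.0479
```

Run:
```python
from ik import *
print((cur()[0]-bay(-1,[0,0,0]))@BR*1000,cur()[2]['force'])
plan(bay(-1,[1,0,11]),Rt_(CY,12.6),n=3)
view('s13',(200,150,340,270),5)
```

```text
[ 0.089  0.033 24.773] [ 0.054 -0.107 -2.66 ]
n 3 dist [ 0.008 -0.    -0.011] [-0.213  0.195  0.114]
[0.11,0.00,0.04,-0.02,0.02,0.01], [0.11,-0.00,0.04,-0.02,0.02,0.01], [0.11,-0.00,0.04,-0.02,0.02,0.01],
```

View pics/s13c.png

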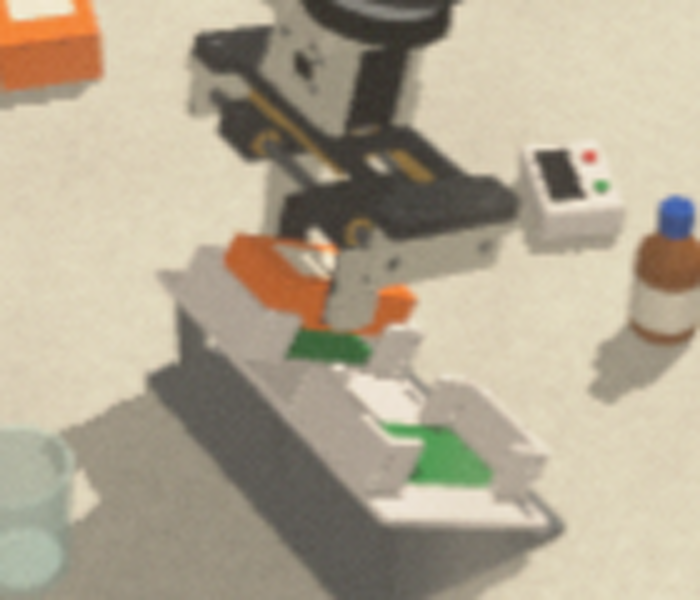

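carry_out(
  deltas=[
    [0.11, 0, 0.04, -0.02, 0, 0],
    [0.12, 0, 0.04, -0.02, 0, 0],
    [0.1, 0, 0.03, 0, 0, 0],
    [0, 0, 0, 0, 0, 0],
  ],
)

```text
t: 19.05
eef_pos: [0.6029, -0.016, 0.0561]
ee_rot: [-0.007, 1.346, -0.033]
force: [-1.2, -0.4, -4.7]
width: 0.0477
```

Run:
```python
from ik import *
print((cur()[0]-bay(-1,[0,0,0]))@BR*1000,cur()[2]['force'])
plan(bay(-1,[0,0,8]),Rt_(CY,12.6),n=2)
```

```text
[ 1.275  0.314 10.538] [-1.245 -0.355 -4.675]
n 2 dist [ 0.    -0.    -0.003] [-0.009  0.27   0.089]
[0.04,-0.00,-0.01,-0.00,0.03,0.01], [0.04,-0.00,-0.01,-0.00,0.03,0.01],
```

carry_out(
  deltas=[
    [0.06, 0, 0, 0, 0, 0],
    [0.06, 0, 0, 0, 0, 0],
  ],
)

```text
t: 19.25
eef_pos: [0.6043, -0.0159, 0.0531]
ee_rot: [-0.007, 1.345, -0.033]
force: [-20.2, 5.3, 32.9]
width: 0.0479
```

Run:
```python
from ik import *
print((cur()[0]-bay(-1,[0,0,0]))@BR*1000,cur()[2]['force'])
```

```text
[0.95  0.419 7.248] [-20.209   5.329  32.924]
```

carry_out(
  deltas=[
    [-0.04, 0, 0, 0, 0, 0],
    [0, 0, 0, 0, 0, 0],
    [0, 0, 0, 0, 0, 0],
    [0, 0, 0, 0, 0, 0],
    [0, 0, 0, 0, 0, 0],
  ],
  hand=0,
)

```text
t: 19.75
eef_pos: [0.6064, -0.0149, 0.0574]
ee_rot: [0.001, 1.339, -0.024]
force: [0.0, -0.4, 0.0]
width: 0.0821
```

carry_out(
  deltas=[
    [-0.3, 0, -0.1, 0, 0, 0],
    [-0.6, 0, -0.2, 0, 0, 0],
    [-0.8, 0, -0.2, 0, 0, 0],
    [-0.8, 0, -0.2, 0, 0.3, 0],
    [-0.6, 0.3, 0, 0, 0.5, 0],
  ],
  hand=1,
)

```text
t: 20.25
eef_pos: [0.5443, -0.0033, 0.1726]
ee_rot: [-0.015, 1.406, -0.041]
force: [0.9, -0.1, 0.0]
width: 0.0533
```

Run:
```python
from ik import *
print(cur()[0],cur()[2]['q'])
view('s14',(200,150,340,270),5); view('w14',(0,0,512,384),1,'wrist')
```

```text
[ 0.544 -0.003  0.173] [ 0.405  0.089 -0.527  0.098 -0.808 -2.065]
```

View pics/s14c.png

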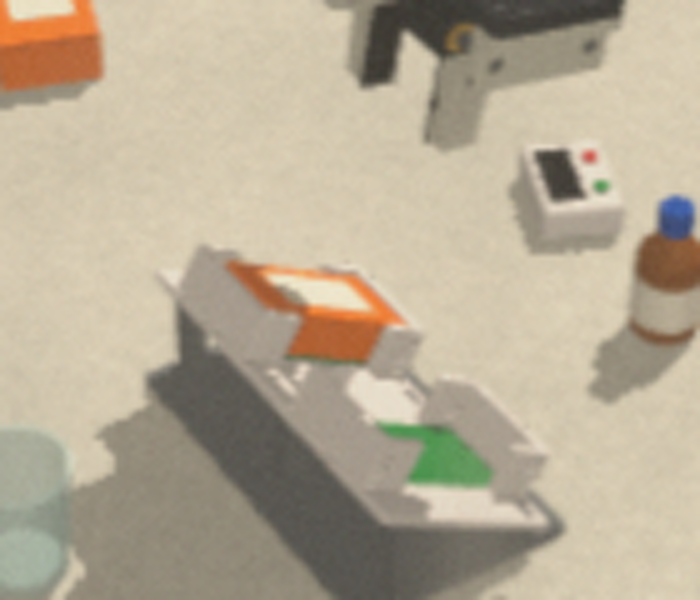

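View pics/w14c.png

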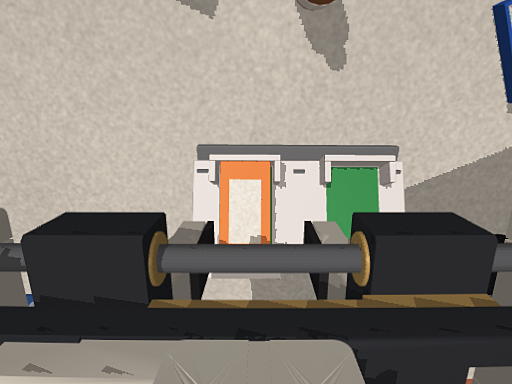

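Run:
```python
from ik import *
C=np.array([.4521,.2569]);yb=np.array([-np.sin(.4348),np.cos(.4348)])
t=np.r_[C+yb*.1,.13]
print(t,iks(t,Rt_(.4348,0),15),iks(np.r_[C-yb*.01,.025],Rt_(.4348,0),15))
plan(t,Rt_(.4348,0))
```

```text
[0.41  0.348 0.13 ] [array([ 1.067,  0.221, -0.42 , -0.   , -0.93 , -2.203])] [array([ 0.874,  0.333, -0.57 , -0.   , -0.667, -2.01 ])]
n 10 dist [-0.139  0.349 -0.046] [-26.239   9.706   2.297]
[0.05,0.86,-0.38,-0.66,0.24,0.06], [0.06,0.88,-0.34,-0.66,0.24,0.06], [0.07,0.89,-0.30,-0.66,0.24,0.06], [0.08,0.91,-0.26,-0.66,0.24,0.06], [0.08,0.92,-0.21,-0.66,0.24,0.06], 
[0.09,0.93,-0.17,-0.66,0.24,0.06], [0.10,0.93,-0.13,-0.66,0.24,0.06], [0.10,0.94,-0.08,-0.66,0.24,0.06], [0.11,0.94,-0.04,-0.66,0.24,0.06], [0.11,0.94,0.01,-0.66,0.24,0.06],
```

carry_out(
  deltas=[
    [0, 0.6, -0.38, -0.65, 0.24, 0.06],
    [0, 0.85, -0.34, -0.65, 0.24, 0.06],
    [0, 0.9, -0.3, -0.65, 0.24, 0.06],
    [0, 0.9, -0.26, -0.65, 0.24, 0.06],
    [0, 0.9, -0.21, -0.65, 0.24, 0.06],
  ],
)

```text
t: 20.85
eef_pos: [0.4742, 0.1621, 0.1679]
ee_rot: [-0.086, 1.482, 0.119]
force: [0.8, -0.2, -0.0]
width: 0.005
```

carry_out(
  deltas=[
    [0.1, 0.93, -0.17, -0.65, 0.24, 0.06],
    [0.1, 0.93, -0.13, -0.65, 0.24, 0.06],
    [0.1, 0.94, -0.08, -0.65, 0.24, 0.06],
    [0.1, 0.94, -0.04, -0.65, 0.24, 0.06],
    [0.1, 0.5, 0, -0.5, 0.2, 0],
  ],
)

```text
t: 21.35
eef_pos: [0.4049, 0.3264, 0.146]
ee_rot: [0.158, 1.566, 0.591]
force: [1.3, 0.2, 0.2]
width: 0.0002
```

Run:
```python
from ik import *
C=np.array([.4521,.2569]);yb=np.array([-np.sin(.4348),np.cos(.4348)])
print(cur()[0],cur()[2]['q'])
plan(np.r_[C+yb*.1,.043],Rt_(.4348,0))
view('w15',(0,0,512,384),1,'wrist')
```

```text
[0.405 0.326 0.146] [ 1.058  0.172 -0.444  0.003 -0.95  -2.197]
n 3 dist [ 0.005  0.021 -0.103] [-0.081  0.269 -0.043]
[0.86,0.14,0.11,-0.01,0.02,-0.00], [0.86,0.14,0.11,-0.01,0.02,-0.00], [0.86,0.14,0.11,-0.01,0.02,-0.00],
```

View pics/w15c.png

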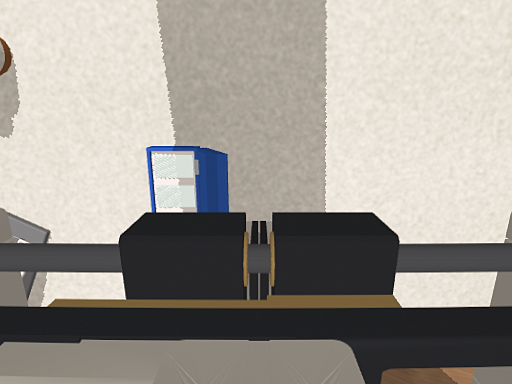

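carry_out(
  deltas=[
    [0.3, 0.3, 0.1, 0, 0, 0],
    [0.7, 0.2, 0.1, 0, 0, 0],
    [0.8, 0, 0.1, 0, 0, 0],
    [0.75, 0, 0, 0, 0, 0],
    [0, 0, 0, 0, 0, 0],
  ],
)

```text
t: 21.9
eef_pos: [0.4073, 0.3526, 0.0384]
ee_rot: [0.259, 1.566, 0.694]
force: [-1.2, -1.0, -0.4]
width: 0.0004
```

```bash
cat > bl.py <<'E'
from ik import *
C=np.array([.4521,.2569]);yb=np.array([-np.sin(.4348),np.cos(.4348)]);xb=np.array([yb[1],-yb[0]])
d=cur()[0][:2]-C;print('yrel',d@yb*1000,'xrel',d@xb*1000,cur()[0]);print(R.from_matrix(cur()[1].T@Rt_(.4348,0)).as_rotvec()*57.3/4)
E
python3 bl.py
```

```text
yrel 105.64226252470085 xrel -0.28595028125814115 [0.407 0.353 0.038]
[ 0.006  0.065 -0.017]
```

carry_out(
  deltas=[
    [-0.1, -0.3, 0, 0, 0, 0],
    [0, -0.2, 0, 0, 0, 0],
    [0, -0.1, 0, 0, 0, 0],
    [0, -0.1, 0, 0, 0, 0],
    [0, -0.1, 0, 0, 0, 0],
  ],
)

```text
t: 22.4
eef_pos: [0.4235, 0.3219, 0.0463]
ee_rot: [0.32, 1.562, 0.754]
force: [-0.2, 0.6, -0.3]
width: 0.0004
```

carry_out(
  deltas=[
    [0, -0.1, 0, 0, 0, 0],
    [0, -0.1, 0, 0, 0, 0],
    [0, -0.1, 0, 0, 0, 0],
    [0, -0.1, 0, 0, 0, 0],
    [0, -0.1, 0, 0, 0, 0],
  ],
)

```text
t: 22.9
eef_pos: [0.4331, 0.303, 0.0476]
ee_rot: [0.377, 1.559, 0.812]
force: [-0.2, 1.4, 0.3]
width: 0.0005
```

```bash
python3 bl.py
python3 - <<'E'
from ik import *
view('s16',(310,220,440,320),5)
E
```

```text
yrel 49.78177636458671 xrel 2.1625744549400046 [0.433 0.303 0.048]
[-0.009  0.157 -0.062]
```

View pics/s16c.png

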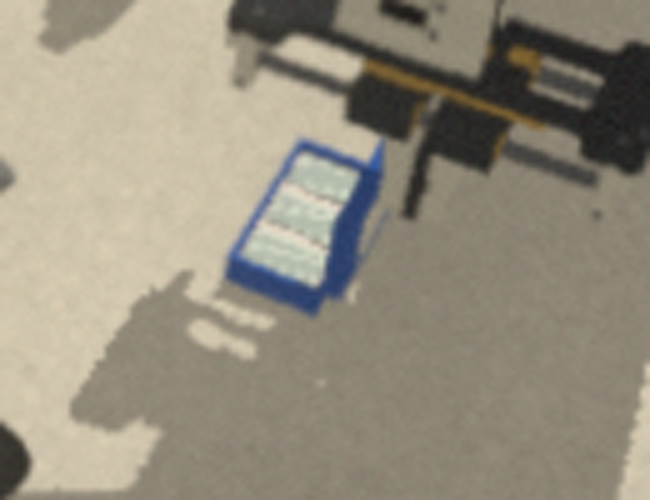

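carry_out(
  deltas=[
    [0.02, -0.1, 0, 0, 0.05, 0],
    [0.02, -0.1, 0, 0, 0.05, 0],
    [0, -0.1, 0, 0, 0, 0],
    [0, -0.1, 0, 0, 0, 0],
    [0, -0.1, 0, 0, 0, 0],
  ],
)

```text
t: 23.45
eef_pos: [0.442, 0.2829, 0.0453]
ee_rot: [1.039, 1.566, 1.474]
force: [0.9, -0.3, 0.3]
width: 0.0004
```

carry_out(
  deltas=[
    [0, -0.1, 0, 0, 0, 0],
    [0, -0.1, 0, 0, 0, 0],
    [0, -0.1, 0, 0, 0, 0],
    [0, -0.1, 0, 0, 0, 0],
    [0, -0.1, 0, 0, 0, 0],
  ],
)

```text
t: 23.95
eef_pos: [0.4512, 0.263, 0.0453]
ee_rot: [1.024, 1.566, 1.458]
force: [-0.2, 1.6, 0.8]
width: 0.0005
```

```bash
python3 bl.py
python3 - <<'E'
from ik import *
view('s17',(310,220,440,320),5)
E
```

```text
yrel 5.872063945277743 xrel 1.7272987505744002 [0.451 0.263 0.045]
[-0.008  0.033 -0.054]
```

View pics/s17c.png

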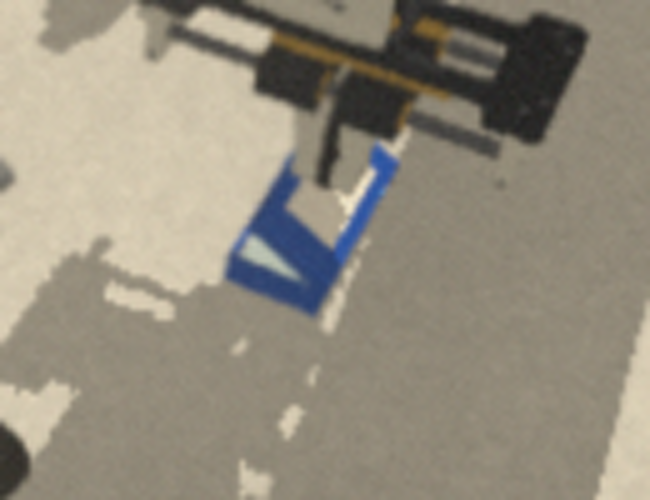

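Base has stayed put and the lid is well past vertical; now press it down.

carry_out(
  deltas=[
    [0, -0.1, 0, 0, 0, 0],
    [0.1, -0.1, 0, 0, 0, 0],
    [0.1, -0.1, 0, 0, 0, 0],
    [0.1, -0.05, 0, 0, 0, 0],
    [0.1, 0, 0, 0, 0, 0],
  ],
)

```text
t: 24.5
eef_pos: [0.4579, 0.2487, 0.0283]
ee_rot: [0.953, 1.566, 1.387]
force: [0.2, -0.4, 0.2]
width: 0.0004
```

carry_out(
  deltas=[
    [0.08, 0, 0, 0, 0, 0],
    [0.04, 0, 0, 0, 0, 0],
    [0.04, 0, 0, 0, 0, 0],
  ],
)

```text
t: 24.8
eef_pos: [0.4583, 0.2486, 0.0254]
ee_rot: [0.625, 1.567, 1.062]
force: [-10.5, -3.1, 29.2]
width: 0.0007
```

Lid pressed shut (29 N at z = 25 mm). Raise, open and look.

carry_out(
  deltas=[
    [-0.4, 0, 0, 0, 0, 0],
    [-0.7, 0, 0.3, 0, 0, 0],
    [-0.7, 0, 0.4, 0, 0, 0],
    [-0.7, 0, 0.5, 0, 0, 0],
    [0, 0, 0, 0, 0, 0],
  ],
  hand=0,
)

```text
t: 25.3
eef_pos: [0.5021, 0.2694, 0.1287]
ee_rot: [0.525, 1.569, 0.963]
force: [0.2, -0.1, -0.5]
width: 0.0352
```

Run:
```python
from ik import *
view('w18',(0,0,512,384),1,'wrist');crop('w18',150,30,350,215,4,'w18d')
```

```text
(no output)
```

View pics/w18c.png

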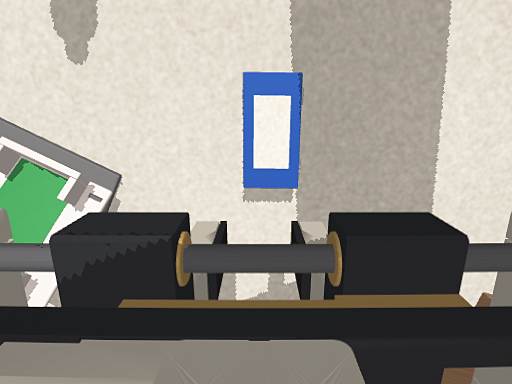

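View pics/w18d.png

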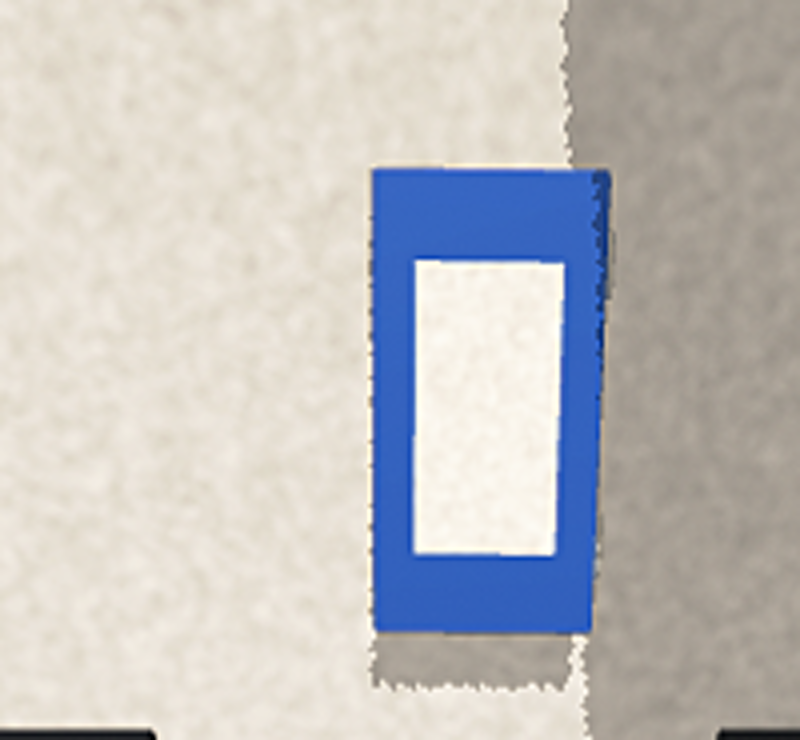

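Run:
```python
from ik import *
fw=load('w18')
P=np.array([at_z(fw,150+u/4-.375,30+v/4-.375,.026) for u,v in [(373,169),(610,169),(592,632),(376,632)]])
c=P.mean(0);e=(P[3]-P[0]+P[2]-P[1])/2;g=(P[1]-P[0]+P[2]-P[3])/2
yaw=np.arctan2(e[1],e[0]);hy=np.arctan2(g[1],g[0])-np.pi/2
print(c,np.linalg.norm(e),yaw,np.linalg.norm(g),hy)
Y=yaw
t=np.r_[c[:2],.08]
print(iks(t,Rt_(Y,-17),10))
plan(t,Rt_(Y,-17))
```

```text
[0.452 0.258 0.026] 0.0956850399136238 0.4321517041371578 0.04742606168574304 0.4385195542525331
[array([ 0.809,  0.431, -0.234, -0.116, -1.185, -1.889])]
n 5 dist [-0.048 -0.01  -0.047] [ 0.321 16.894  0.   ]
[0.23,0.06,-0.24,0.02,0.84,0.00], [0.25,0.06,-0.22,0.02,0.84,0.00], [0.26,0.06,-0.21,0.02,0.84,0.00], [0.27,0.06,-0.19,0.02,0.84,0.00], [0.28,0.05,-0.18,0.02,0.84,0.00],
```

carry_out(
  deltas=[
    [0, 0.06, -0.24, 0, 0.85, 0],
    [0.1, 0.06, -0.24, 0, 0.85, 0],
    [0.25, 0.06, -0.22, 0, 0.85, 0],
    [0.25, 0.06, -0.2, 0, 0.85, 0],
    [0.25, 0.06, -0.2, 0, 0.85, 0],
  ],
)

```text
t: 25.85
eef_pos: [0.4446, 0.256, 0.0948]
ee_rot: [3.137, 1.259, -2.708]
force: [0.5, -0.5, -0.3]
width: 0.0786
```

Run:
```python
from ik import *
plan([.452,.2575,.03],Rt_(.4345,-17),n=2);print(cur()[0],cur()[2]['q'],cur()[2]['width'])
```

```text
n 2 dist [ 0.007  0.001 -0.065] [ 0.176 -0.859 -0.026]
[0.74,-0.02,0.34,0.02,-0.11,-0.00], [0.75,-0.02,0.33,0.02,-0.11,-0.00], 
[0.445 0.256 0.095] [ 0.814  0.412 -0.227 -0.121 -1.224 -1.889] 0.07855816443941985
```

carry_out(
  deltas=[
    [0.2, -0.02, 0.2, 0, -0.1, 0],
    [0.65, 0, 0.25, 0, 0, 0],
    [0.65, 0, 0.2, 0, 0, 0],
    [0.2, 0, 0.05, 0, 0, 0],
    [0, 0, 0, 0, 0, 0],
  ],
)

```text
t: 26.35
eef_pos: [0.4493, 0.2564, 0.0132]
ee_rot: [-3.137, 1.265, -2.7]
force: [0.5, 0.2, -0.1]
width: 0.0874
```

Run:
```python
from ik import *
plan([.451,.2570,.010],Rt_(.4345,-17),n=1);print(cur()[0],cur()[2]['width'],cur()[2]['force'])
```

```text
n 1 dist [ 0.002  0.001 -0.003] [ 0.101 -0.534  0.115]
[0.06,-0.00,0.07,0.03,-0.13,0.03], 
[0.449 0.256 0.013] 0.08737672195531854 [ 0.475  0.248 -0.061]
```

carry_out(
  deltas=[
    [0.1, 0, 0.07, 0, -0.1, 0],
    [0, 0, 0, 0, 0, 0],
  ],
)

```text
t: 26.55
eef_pos: [0.4513, 0.2573, 0.0092]
ee_rot: [-3.137, 1.274, -2.7]
force: [-0.2, 0.4, 0.4]
width: 0.0877
```

carry_out(
  deltas=[
    [0, 0, 0, 0, 0, 0],
    [0, 0, 0, 0, 0, 0],
    [0, 0, 0, 0, 0, 0],
    [0, 0, 0, 0, 0, 0],
    [0, 0, 0, 0, 0, 0],
  ],
  hand=1,
  newtons=30,
)

```text
t: 27.05
eef_pos: [0.453, 0.2587, 0.0123]
ee_rot: [3.14, 1.28, -2.705]
force: [0.3, 0.2, 0.1]
width: 0.0531
```

carry_out(
  deltas=[
    [0, 0, 0, 0, 0, 0],
    [0, 0, 0, 0, 0, 0],
  ],
)

```text
t: 27.25
eef_pos: [0.453, 0.2587, 0.0124]
ee_rot: [3.14, 1.281, -2.705]
force: [-0.4, 0.7, -0.8]
width: 0.0477
```

Run:
```python
from ik import *
p,Rc,s=cur()
print(p,s['width'],s['force'])
print(R.from_matrix(Rt_(.4345,-17).T@Rc).as_rotvec()*57.3)
d=p[:2]-[.452,.2575];print('along box x',d@[np.cos(.4345),np.sin(.4345)]*1000)
B=Rt_(.4345,-17)
plan(bay(1,[0,0,80])+[0,0,.05],Rt_(CY,13),n=12,p0=p+[0,0,.1])
```

```text
[0.453 0.259 0.012] 0.047738162389690614 [-0.393  0.694 -0.806]
[-0.184 -0.375 -0.028]
along box x 1.4192066729962436
n 12 dist [ 0.117 -0.164  0.053] [ 26.85  -29.093   0.824]
[-0.13,-0.41,0.04,0.56,-0.61,0.02], [-0.13,-0.41,0.06,0.56,-0.61,0.02], [-0.12,-0.41,0.08,0.56,-0.61,0.02], [-0.12,-0.40,0.10,0.56,-0.61,0.02], [-0.12,-0.40,0.13,0.56,-0.61,0.02], 
[-0.11,-0.39,0.15,0.56,-0.61,0.02], [-0.10,-0.39,0.17,0.56,-0.61,0.02], [-0.10,-0.38,0.18,0.56,-0.61,0.02], [-0.09,-0.37,0.20,0.56,-0.61,0.02], [-0.08,-0.36,0.22,0.56,-0.61,0.02], 
[-0.07,-0.36,0.24,0.56,-0.61,0.02], [-0.06,-0.35,0.26,0.56,-0.61,0.02],
```

carry_out(
  deltas=[
    [-0.2, 0, 0, 0, 0, 0],
    [-0.6, 0, -0.15, 0, 0, 0],
    [-0.85, 0, -0.2, 0, 0, 0],
    [-0.85, 0, -0.2, 0, 0, 0],
    [-0.5, -0.3, 0, 0.5, -0.6, 0],
  ],
)

```text
t: 27.75
eef_pos: [0.4683, 0.2525, 0.1339]
ee_rot: [-3.095, 1.312, -2.693]
force: [0.2, -0.3, -4.5]
width: 0.0482
```

Run:
```python
from ik import *
p,Rc,s=cur();print(p,s['width'],s['q'])
plan(bay(1,[0,0,90])+[0,0,.03],Rt_(CY,13.4))
view('s19',(220,150,440,320),3)
```

```text
[0.468 0.253 0.134] 0.04816693537407558 [ 0.796  0.366 -0.194 -0.092 -1.256 -1.926]
n 10 dist [ 0.097 -0.158  0.02 ] [ 24.818 -27.623   0.989]
[-0.06,-0.46,0.05,0.62,-0.69,0.02], [-0.06,-0.46,0.08,0.62,-0.69,0.02], [-0.06,-0.45,0.10,0.62,-0.69,0.02], [-0.05,-0.45,0.12,0.62,-0.69,0.02], [-0.05,-0.44,0.14,0.62,-0.69,0.02], 
[-0.04,-0.43,0.16,0.62,-0.69,0.02], [-0.03,-0.43,0.18,0.62,-0.69,0.02], [-0.02,-0.42,0.20,0.62,-0.69,0.02], [-0.01,-0.41,0.22,0.62,-0.69,0.02], [-0.00,-0.40,0.24,0.62,-0.69,0.02],
```

View pics/s19c.png

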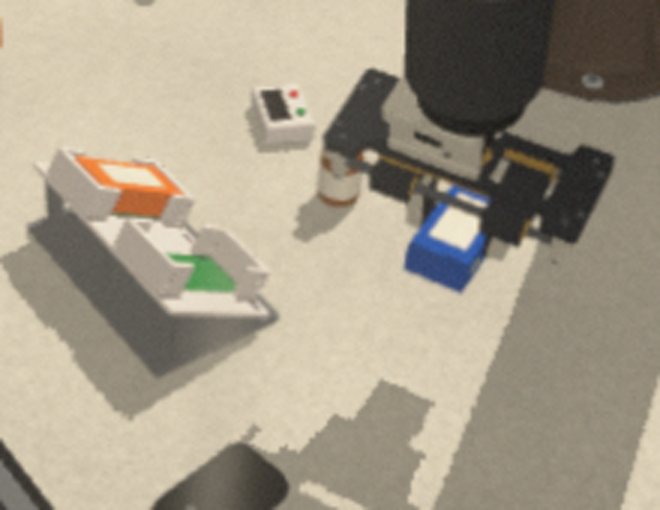

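carry_out(
  deltas=[
    [-0.1, -0.3, 0.05, 0.62, -0.69, 0.02],
    [-0.1, -0.45, 0.08, 0.62, -0.69, 0.02],
    [-0.1, -0.45, 0.1, 0.62, -0.69, 0.02],
    [-0.05, -0.45, 0.12, 0.62, -0.69, 0.02],
    [-0.05, -0.44, 0.14, 0.62, -0.69, 0.02],
  ],
)

```text
t: 28.3
eef_pos: [0.5172, 0.1776, 0.1537]
ee_rot: [-1.469, 1.54, -1.291]
force: [0.6, -0.3, -3.2]
width: 0.0475
```

carry_out(
  deltas=[
    [0, -0.43, 0.16, 0.62, -0.69, 0.02],
    [0, -0.43, 0.18, 0.62, -0.69, 0.02],
    [0, -0.42, 0.2, 0.62, -0.69, 0.02],
    [0, -0.4, 0.22, 0.62, -0.69, 0.02],
    [0, 0, 0, 0, 0, 0],
  ],
)

```text
t: 28.8
eef_pos: [0.5522, 0.1079, 0.1569]
ee_rot: [-0.039, 1.369, -0.042]
force: [0.4, 0.1, -4.4]
width: 0.0475
```

Run:
```python
from ik import *
p,Rc,s=cur();print(p,s['width'],s['q'],(p-bay(1,[0,0,0]))@BR*1000)
plan(bay(1,[1,0,65]),Rt_(CY,13.4))
```

```text
[0.552 0.108 0.157] 0.04748092767794317 [ 0.625  0.12  -0.574  0.188 -0.726 -2.33 ] [  4.968  12.824 124.809]
n 2 dist [ 0.026 -0.014 -0.054] [ 1.316 -1.813  0.163]
[0.73,-0.16,0.19,0.16,-0.23,0.02], [0.73,-0.16,0.18,0.16,-0.23,0.02],
```

carry_out(
  deltas=[
    [0.3, -0.16, 0.15, 0.16, -0.23, 0],
    [0.7, -0.16, 0.17, 0.16, -0.23, 0],
    [0.4, 0, 0, 0, 0, 0],
    [0, 0, 0, 0, 0, 0],
  ],
)

```text
t: 29.2
eef_pos: [0.5764, 0.0941, 0.104]
ee_rot: [-0.018, 1.339, -0.043]
force: [0.4, -0.6, -4.0]
width: 0.0477
```

Run:
```python
from ik import *
p,Rc,s=cur();print(p,s['width'],s['q'],(p-bay(1,[0,0,0]))@BR*1000)
plan(bay(1,[1,0,46]),Rt_(CY,13.4))
view('w20',(0,0,512,384),1,'wrist');crop('w20',180,115,310,215,6,'w20d')
f=load('w20');T=np.array(f['T']);Tt=T@np.linalg.inv(np.array(f['hand_eye']))
p,Rc=Tt[:3,3],Tt[:3,:3];a=np.radians(16.6)
ry=Rc[:,1]; bz=-(np.cos(a)*Rc[:,0]+np.sin(a)*Rc[:,2]); bx=np.cross(ry,bz)
print('box tilt',np.degrees(np.arcsin(bx[2])))
print(proj(f,np.array([p+bx*(-.0494)+ry*s*.024+bz*.0136 for s in(-1,1)])))
```

```text
[0.576 0.094 0.104] 0.04772440759905921 [ 0.577  0.202 -0.649  0.261 -0.544 -2.385] [-0.228 -0.382 66.734]
n 1 dist [ 0.011  0.    -0.017] [ 0.11  -0.111  0.22 ]
[0.49,0.01,0.18,0.03,-0.03,0.06], 
box tilt 29.88886797935168
[[213.048 144.415]
 [305.653 144.366]]
```

View pics/w20c.png

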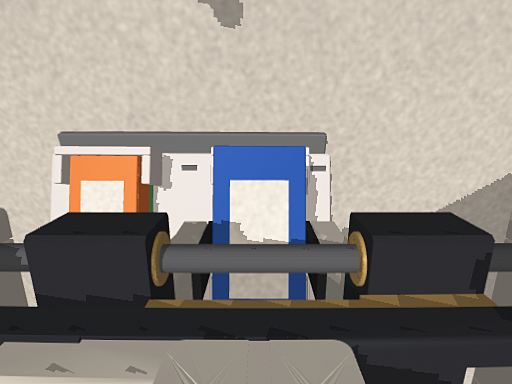

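View pics/w20d.png

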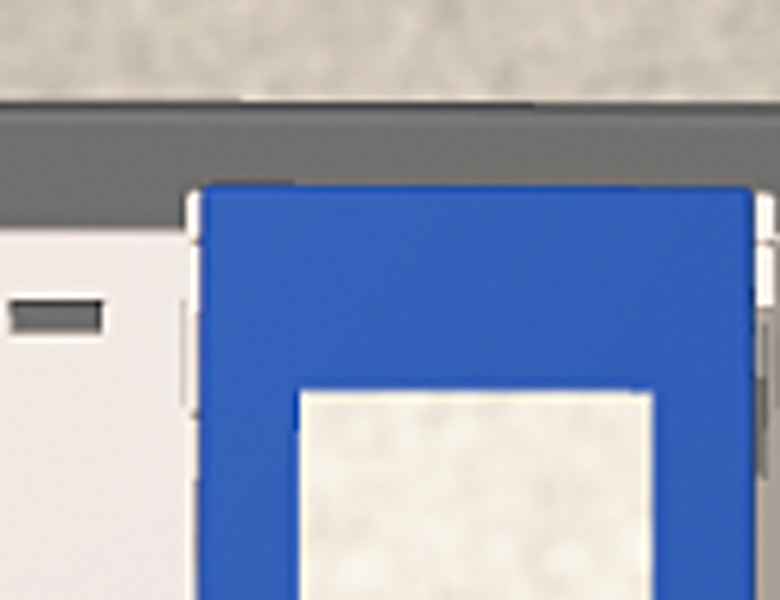

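carry_out(
  deltas=[
    [0.2, 0, 0.1, 0.03, 0, 0.06],
    [0.3, 0, 0.1, 0, 0, 0],
    [0, 0, 0, 0, 0, 0],
  ],
)

```text
t: 29.55
eef_pos: [0.591, 0.0956, 0.0881]
ee_rot: [0.009, 1.336, -0.015]
force: [-0.4, -0.5, -3.6]
width: 0.0477
```

Run:
```python
from ik import *
p,Rc,s=cur();print((p-bay(1,[0,0,0]))@BR*1000)
plan(bay(1,[1,0,29]),Rt_(CY,13.4),n=2)
```

```text
[ 4.492  1.479 45.717]
n 2 dist [ 0.005 -0.002 -0.016] [ 0.082  0.039 -0.141]
[0.21,-0.02,0.02,0.01,0.00,-0.02], [0.21,-0.02,0.02,0.01,0.00,-0.02],
```

carry_out(
  deltas=[
    [0.15, -0.04, 0, 0, 0, 0],
    [0.2, -0.02, 0.02, 0, 0, 0],
    [0, 0, 0, 0, 0, 0],
  ],
)

```text
t: 29.85
eef_pos: [0.5957, 0.0932, 0.074]
ee_rot: [0.01, 1.336, -0.014]
force: [-0.7, -0.2, -3.2]
width: 0.0476
```

Run:
```python
from ik import *
p,Rc,s=cur();print((p-bay(1,[0,0,0]))@BR*1000,s['force'])
plan(bay(1,[1,0,15]),Rt_(CY,13.4),n=3)
view('s21',(200,150,340,270),5)
```

```text
[ 1.557 -0.783 31.069] [-0.679 -0.203 -3.174]
n 3 dist [ 0.008  0.001 -0.014] [ 0.086  0.065 -0.156]
[0.13,0.01,0.03,0.01,0.01,-0.01], [0.13,0.01,0.03,0.01,0.01,-0.01], [0.13,0.01,0.03,0.01,0.01,-0.01],
```

View pics/s21c.png

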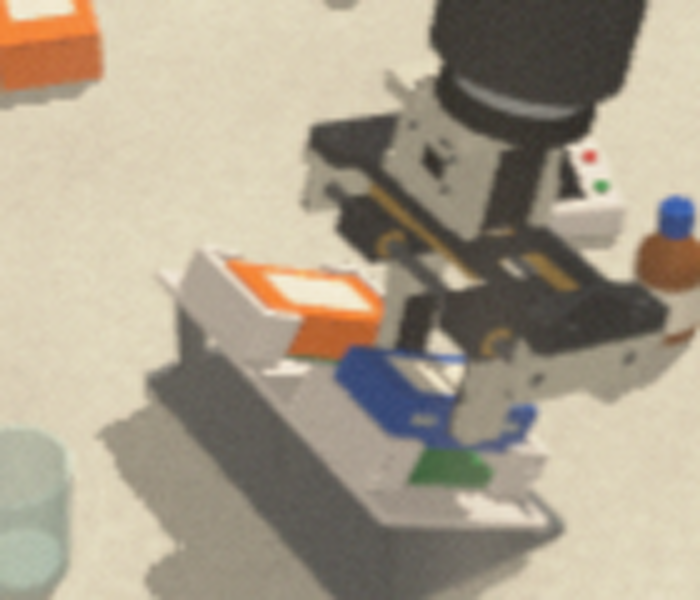

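carry_out(
  deltas=[
    [0.13, 0.02, 0.03, 0, 0, 0],
    [0.13, 0.01, 0.03, 0, 0, 0],
    [0.1, 0, 0.03, 0, 0, 0],
    [0, 0, 0, 0, 0, 0],
  ],
)

```text
t: 30.3
eef_pos: [0.6035, 0.0946, 0.0607]
ee_rot: [0.012, 1.335, -0.012]
force: [-0.4, 0.7, -3.6]
width: 0.0474
```

Run:
```python
from ik import *
p,Rc,s=cur();print((p-bay(1,[0,0,0]))@BR*1000,s['force'])
plan(bay(1,[1,0,11.4]),Rt_(CY,13.4),n=2)
```

```text
[ 1.58   0.885 15.711] [-0.384  0.739 -3.552]
n 2 dist [ 0.002 -0.001 -0.004] [ 0.105  0.132 -0.189]
[0.05,-0.01,0.01,0.01,0.02,-0.02], [0.05,-0.01,0.01,0.01,0.02,-0.02],
```

carry_out(
  deltas=[
    [0.06, -0.01, 0.01, 0, 0, 0],
    [0.06, 0, 0.01, 0, 0, 0],
    [0.02, 0, 0, 0, 0, 0],
  ],
)

```text
t: 30.6
eef_pos: [0.6055, 0.0942, 0.0568]
ee_rot: [0.011, 1.334, -0.013]
force: [-10.5, 2.2, 10.9]
width: 0.048
```

Run:
```python
from ik import *
p,Rc,s=cur();print((p-bay(1,[0,0,0]))@BR*1000,s['force'])
```

```text
[ 1.402  0.548 11.332] [-10.504   2.233  10.922]
```

carry_out(
  deltas=[
    [0, 0, 0, 0, 0, 0],
    [0, 0, 0, 0, 0, 0],
    [0, 0, 0, 0, 0, 0],
    [0, 0, 0, 0, 0, 0],
    [0, 0, 0, 0, 0, 0],
  ],
  hand=0,
)

```text
t: 31.1
eef_pos: [0.6077, 0.0955, 0.0591]
ee_rot: [0.021, 1.329, -0.002]
force: [0.2, 0.4, 0.7]
width: 0.0821
```

carry_out(
  deltas=[
    [-0.2, 0, -0.1, 0, 0, 0],
    [-0.6, 0, -0.2, 0, 0, 0],
    [-0.8, 0, -0.2, 0, 0, 0],
    [-0.8, 0, -0.2, 0, 0.3, 0],
    [-0.6, 0, 0, 0, 0.5, 0],
  ],
)

```text
t: 31.6
eef_pos: [0.5458, 0.0942, 0.1688]
ee_rot: [0.003, 1.395, -0.019]
force: [1.3, 0.6, 0.3]
width: 0.0873
```

carry_out(
  deltas=[
    [-0.5, 0, -0.5, 0, 0.5, 0],
    [-0.5, 0, -0.5, 0, 0.5, 0],
    [0, 0, 0, 0, 0, 0],
  ],
)

```text
t: 31.9
eef_pos: [0.4987, 0.0967, 0.2091]
ee_rot: [0.059, 1.463, 0.038]
force: [0.7, -0.3, -0.1]
width: 0.0879
```

Run:
```python
from ik import *
p,Rc,s=cur();print(p,s['force'])
view('s22',(200,150,340,270),5);view('w22',(120,60,420,260),2.6,'wrist');view('t22',(150,120,300,240),5,'top')
```

```text
[0.499 0.097 0.209] [ 0.697 -0.345 -0.14 ]
```

View pics/s22c.png

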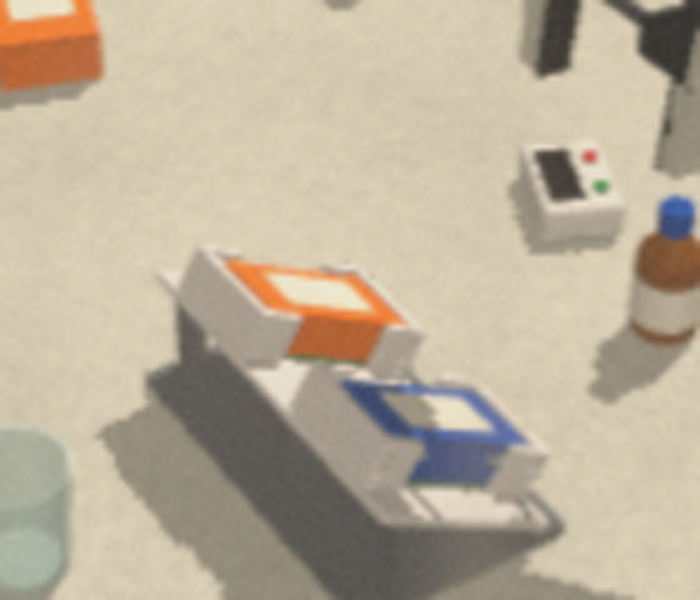

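View pics/w22c.png

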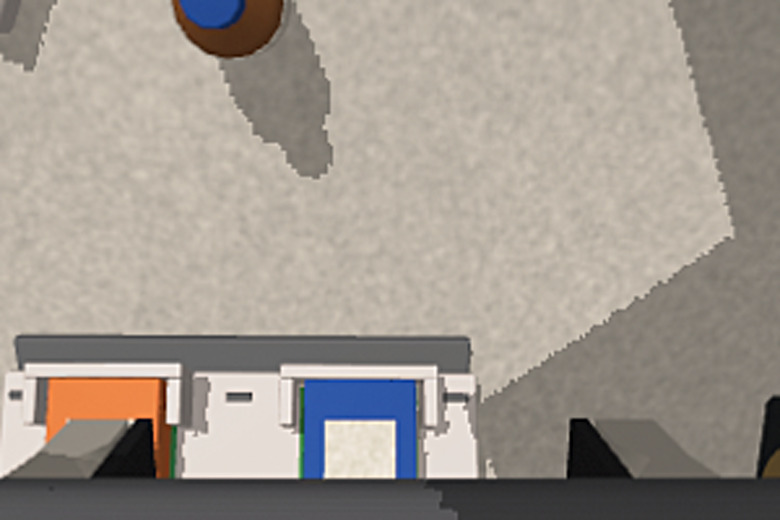

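View pics/t22c.png

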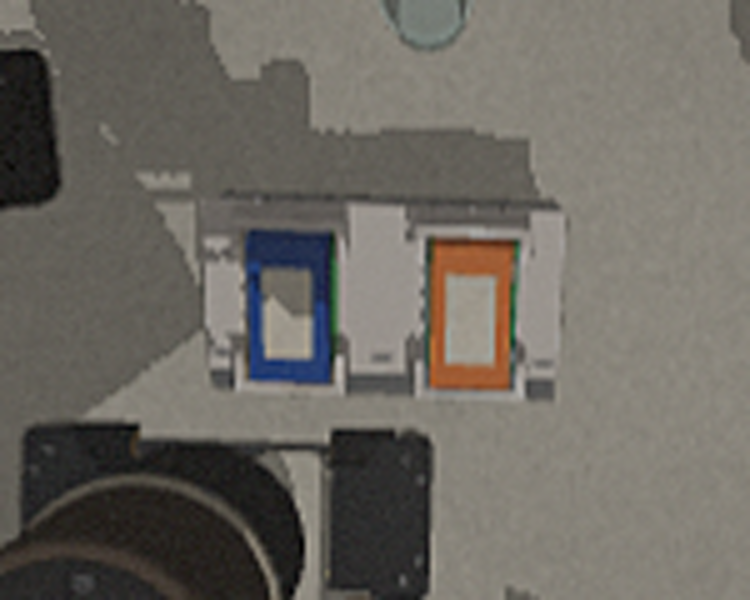

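Run:
```python
from ik import *
for fn,(a,b),k in(('t22',(150,120),5),('s22',(200,150),5)):
    f=load(fn);im=cv2.imread(f'pics/{fn}c.png')
    for side,dy in((-1,1),(1,1)):
        pts=[bay(side,[-4+sx*48,dy+sy*24,25]) for sx,sy in((-1,-1),(-1,1),(1,1),(1,-1))]
        q=((proj(f,np.array(pts))-[a,b])*k+2).astype(int);cv2.polylines(im,[q.reshape(-1,1,2)],True,(0,255,255),1)
    cv2.imwrite(f'pics/{fn}o.png',im)
```

```text
(no output)
```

View pics/s22o.png

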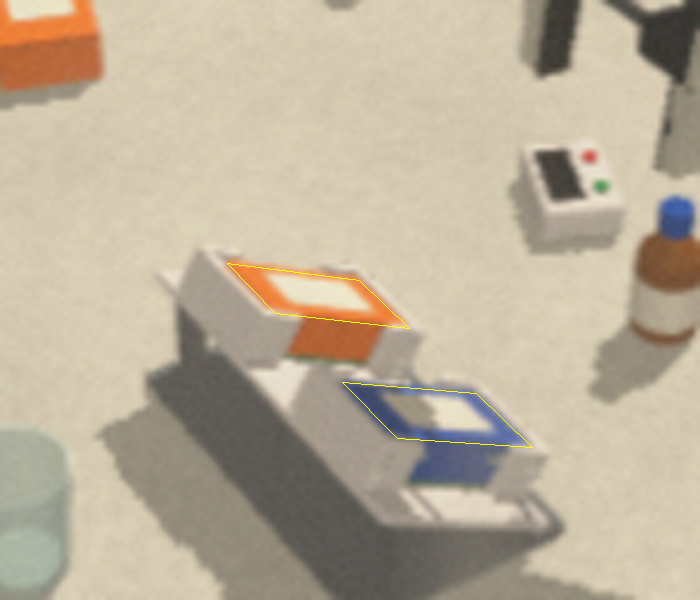

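View pics/t22o.png

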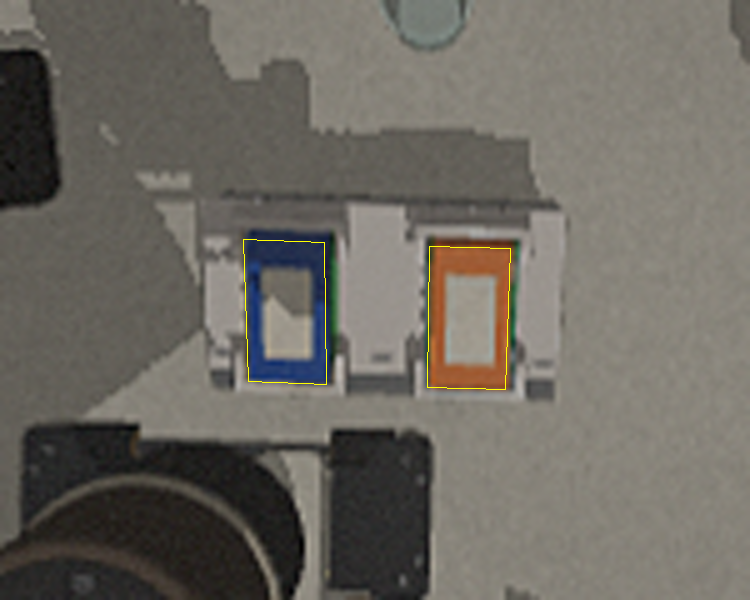

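```bash
python3 -c "
from station import arm
print(arm.job_done())"
```

```text
the job is handed in; nothing more can be done
None
```

I folded both lids shut, placed the orange box in the right bay and the blue box in the left bay, and handed the job in at about t = 32 s of the 67 s allowed. No verdict was reported.

- **Orange lid:** My first push was too fast and slid the open box about 65 mm along the bench. The next try caught the top of the lid's edge, with about 13 N upward on the tool. Slower pushes then closed it without moving the box.
- **Regrip:** The arm could not hold the full 30° tilt along the bay's normal. I set the orange box back down, gripped it again about 17° off its own normal, and took the blue box the same way.
- **Setting down:** Both boxes went into their bays under grip until they touched the floor, with up to about 39 N at the wrist. I saw no drop at any point.

**Last checks:** In the final top and scene pictures, outlines drawn for shut boxes lying flat at the low end of each bay (about −4 mm along, +1 mm across) match both lids. The match is to about a pixel, or roughly 3 mm, apart from 2 px at the upper end in the top view. The lids were not measured separately. The bottle and timer look unmoved in the final pictures; the beaker and mouse show only partly, and I did not measure any of the four. The fingers were open and clear of everything.

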